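# Put the sewing notions back in their own trays

## Robot

A 6-joint arm with a two-finger parallel gripper is mounted at the origin on a cart in front of the work surface, level with it; the furniture and walls round the work are solid. World frame = base frame: x ahead of the robot, y to its left, z up, the work surface at z = 0. Lengths are in m, angles in rad, forces in N, time in s.
With the tool pointing down it reaches from about 0.275 to 0.825 m from the base axis. Payload 4.9 kg.
Tool frame: the origin (TCP) lies at the very end of the fingers, on their centre line; the grasp point (between the pads) lies 19 mm behind it; z points along the fingers, y is the direction in which the jaws open and shut (so a half turn about z gives the same grasp; the last joint's range is limited). The gripper opens to 85 mm and grips with 20 to 120 N. Pads are 22 mm wide; open, the fingers measure 114 mm over their backs; the gripper's body (76 mm by 85 mm) begins 54 mm behind the grasp point. The pads swing forward as they close: fully open they stand 13 mm farther back than shut.
Start: joints at [-1.367, 0.326, -0.193, 1.052, 0, 1.437], TCP at [0.182, -0.519, 0.197] pointing down, gripper open.
Joint ranges: [-2.65, 2.65], [-0.97, 1.79], [-1.3, 1.35], [-1.93, 2.1], [-1.47, 1.37], [-3.14, 3.14]. Speed limits (rad/s): [2.57, 2.57, 3.14, 3.14, 3.14, 3.14].

## Interface

Orientations are given as [roll, pitch, yaw] about the fixed x, y, z axes, in that order (R = Rz(yaw) Ry(pitch) Rx(roll)).
In Python, from plant import robot gives the robot as it stands.
- The arm moves only by the tool carry_out, never from a script. Its argument "increments" is a list of rows, each an object of numbers: "dx", "dy", "dz": the shift along the world's x, y, z in cm; "rx", "ry", "rz": the turn, a rotation vector about the world's x, y, z in degrees; "hand": the closure, from 0 (fully open) to 1 (shut). A call has 1 to 5 rows; each row shifts and turns the pose as measured when the row begins; what a row does not reach is not made up. A row lasts 1/8 s, in which the tool goes at most 62.5 mm and 10.7 degrees, less where a joint would pass 70% of its speed; a pose out of reach is approached as far as the arm can. A call is refused whole if a number of a shift passes 6.25 or a number of a turn 10.7, either way. A call with a gripper value outside its range is refused whole. The fingers move at their own pace and stop on an object; the grip force is fixed at half the most. Time passes only in rows, so rows that do not move let the fingers close. It gives the time, the measured TCP pose, the force and the opening at its end, in the units of the state.
- robot.get_obs(): the state, without advancing time (a new reading comes with each control period).
- robot.get_image(name): name is "scene" or "top" or "wrist"; returns a dict with "pixels" (384x512x3 uint8, red, green, blue), "camera_matrix" (3x3 intrinsics, pixels), "k1" (the pictures are not rectified: a ray, as slopes to the right and down, at radius r is drawn at 1 + k1 r^2 times it, then the intrinsics apply), "position" and "attitude" of the camera in the world; the wrist camera has in their place "hand_eye" (4x4, takes a point from camera to tool coordinates, whose origin is the TCP and whose axes are the flange's). Camera axes: x right, y down, z forward; pixel columns grow to the right and rows downward; lengths in m; the calibration is good to about 2 mm. A picture is of the moment at which its call begins: read the wrist's pose just before it. There is no depth.
- robot.hand_in(): hands the job in, once; it reports no verdict.
The state is a dict: "clock": time; "joints": joint angles; "dq": joint speeds; "joint_efforts": joint torques, N m; "eef_pos": TCP position; "orientation": TCP orientation; "wrist_force": force on the tool from outside, world axes, zero at the start; "torque": the same for the moment, N m; "opening": finger opening in m.
Only numpy, scipy, OpenCV 4.12 (cv2) and the standard library are available. Lean on these libraries where they do the work, as an engineer would, in place of code of your own. Each camera call takes 0.05 s, during which the arm holds its last target.

## Task

The four notions on the bench have been put back in each other's trays, and every tray is taken: put the tape measure in the middle of the round tray, the beeswax disc in the middle of the six-sided tray, the needle case in the middle of the oblong tray and lengthwise in it, and the thread spool standing in the middle of the square tray, each the same way up as it is now. Use the empty cork mat for parking while you swap them, and leave the oil bottle standing where it is.

Things in the scene. Friction and masses are not known exactly. Their poses are not given: they have to be found in the camera images.
- tape_measure: Rolled-up yellow tape measure, a disc 49 mm across and 20 mm high lying flat. Origin: centre of its underside, z up. About 50 g. Belongs in the round tray. Room: a sewing machine 0.28 m tall stands ahead at x 0.28 to 0.56, y -0.14 to 0.23, with a rail at x 0.53 up to 0.46 m high: swing past it folded in, on its near side. Another stands beyond y -0.52.
- wax: Brown beeswax disc, 39 mm across and 13 mm high, lying flat. Origin: centre of its underside, z up. About 40 g. Belongs in the six-sided tray.
- needle_case: Flat oblong needle case, green with a pale panel, 32 mm (its x) by 52 mm (its y) by 9 mm high, lying flat. Origin: centre of its underside, z up. About 30 g. Belongs in the oblong tray.
- spool: Small standing spool of blue-green thread with pale end flanges, 26 mm across and 46 mm tall; lower flange about 7 mm high, upper flange 22 mm across from 39 mm to 46 mm up, narrower between. Origin: centre of its underside, z up. About 30 g. Belongs in the square tray.
- round_tray: Round black tray, 94 mm outside, 84 mm inside the bead. Fixed to the table; flat floor 3 mm above the table, low round bead 5 mm wide along the edge, top of the bead 5 mm above the table. Origin: centre, at table height; z up.
- hex_tray: Regular six-sided black tray, 76 mm outside across flats, 66 mm inside. Fixed to the table; flat floor 3 mm above the table, low round bead 5 mm wide along the edge, top of the bead 5 mm above the table. Origin: centre, at table height; z up.
- oblong_tray: Oblong black tray, 76 mm (its x) by 96 mm (its y) outside, 66 by 86 mm inside. Fixed to the table; flat floor 3 mm above the table, low round bead 5 mm wide along the edge, top of the bead 5 mm above the table. Origin: centre, at table height; z up.
- square_tray: Square black tray, 78 by 78 mm outside, 68 by 68 mm inside. Fixed to the table; flat floor 3 mm above the table, low round bead 5 mm wide along the edge, top of the bead 5 mm above the table. Origin: centre, at table height; z up.
- cork_mat: Plain round cork mat without a rim, 84 mm across, 3 mm thick, fixed to the table; empty at the start, a free spot for parking one thing. Origin: centre, at table height; z up.
- oiler: Standing oil bottle, body 38 mm across and 80 mm tall, with a shoulder and a red nozzle to 128 mm; loose, about 0.2 kg. It is not part of the job and stays where it stands. Origin: centre of its underside, z up.
Mind the look-alikes: they are no part of the job. Of the things that look like the wax, take the one that is farthest to the robot's left at the start.

How it is judged:
At the end, for the whole second after the job is handed in: Each notion rests flat (within 0.12 rad) and still on the floor of its own tray, released, centres within 13 mm; needle case within 0.3 rad of lengthwise; oil bottle upright (within 0.2 rad) and within 30 mm of its start (horizontal distance between tape_measure and round_tray below 0.013 m and z of tape_measure in the frame of round_tray below 0.006 m and angle between each of tape_measure, wax, needle_case, spool's own z axis and vertical below 0.12 rad and linear speed of each of tape_measure, wax, needle_case, spool below 0.02 m/s and contact force between each of tape_measure, wax, needle_case, spool and the fingers below 0.1 N and horizontal distance between wax and hex_tray below 0.013 m and z of wax in the frame of hex_tray below 0.006 m and horizontal distance between needle_case and oblong_tray below 0.013 m and z of needle_case in the frame of oblong_tray below 0.006 m and horizontal distance between spool and square_tray below 0.013 m and z of spool in the frame of square_tray below 0.006 m and angle between the y axis of needle_case and the y axis of oblong_tray, either way round below 0.3 rad and distance of oiler from where it was at the start of the episode below 0.03 m and angle between oiler's own z axis and vertical below 0.2 rad); the robot touches nothing.
It fails at once if the oil bottle is pushed away or knocked over (distance of oiler from where it was at the start of the episode above 0.03 m or angle between oiler's own z axis and vertical above 0.3 rad).
It also fails if it takes over 125 s, if anything falls off the work surface, if the arm or the gripper's body presses on something with over 40 N, if the wrist force passes 120 N, or if a joint passes its speed limit or range.

## Working session

There is one attempt and no reset: what is moved stays moved. The work goes in short steps, Python scripts to look and compute and a tool call to move; the robot and the scene stay as the last step left them, time stands still between calls to the robot, and variables do not carry over. Pictures are saved under pics/ and viewed, and the job is handed in when it is done.

Besides the shell and the picture viewer there is one more tool, called after ">>>" as name(argument=value, ...) on one line, values as JSON. carry_out: Moves the arm, as the interface text tells. Its arguments: {"type":"object","properties":{"increments":{"type":"array","items":{"type":"object","properties":{"dx":{"type":"number"},"dy":{"type":"number"},"dz":{"type":"number"},"rx":{"type":"number"},"ry":{"type":"number"},"rz":{"type":"number"},"hand":{"type":"number"}}}}},"required":["increments"]}

```bash
ls; mkdir -p pics
cat > h.py <<'E'
import numpy as np, cv2
from plant import robot
def shot(name,fn):
    o=robot.get_obs(); im=robot.get_image(name)
    cv2.imwrite('pics/'+fn,cv2.cvtColor(im['pixels'],cv2.COLOR_RGB2BGR))
    return o,im
E
python3 - <<'E'
from h import *
import pickle
for n in ['scene','top','wrist']:
    o,im=shot(n,n+'0.png'); pickle.dump((o,im),open(n+'0.pkl','wb'))
    print(n,{k:v for k,v in im.items() if k!='pixels'})
print(o)
E
```

```text
pics
scene {'camera_matrix': array([[406.4832889 ,   0.        , 260.61739998],
       [  0.        , 406.4832889 , 194.31965633],
       [  0.        ,   0.        ,   1.        ]]), 'k1': 0.009781251476883314, 'position': array([ 1.05352312, -0.56784877,  0.59901706]), 'attitude': array([-2.32796502, -0.02162545,  1.26452328])}
top {'camera_matrix': array([[447.39133929,   0.        , 250.68990934],
       [  0.        , 447.39133929, 187.49060944],
       [  0.        ,   0.        ,   1.        ]]), 'k1': -0.16359415366193983, 'position': array([ 0.42653597, -0.36308373,  0.8912298 ]), 'attitude': array([-3.11407618, -0.02335412, -1.57857726])}
wrist {'camera_matrix': array([[281.92546802,   0.        , 254.5745071 ],
       [  0.        , 281.92546802, 193.20835583],
       [  0.        ,   0.        ,   1.        ]]), 'k1': -0.005835767228289763, 'hand_eye': array([[ 8.78503974e-07, -9.61541216e-01, -2.74660680e-01,
         7.03839383e-02],
       [ 9.99999960e-01,  7.83326219e-05, -2.71030934e-04,
        -8.45448445e-04],
       [ 2.82122305e-04, -2.74660669e-01,  9.61541178e-01,
        -1.76439897e-01],
       [ 0.00000000e+00,  0.00000000e+00,  0.00000000e+00,
         1.00000000e+00]])}
{'clock': 0.1, 'joints': array([-1.36720142e+00,  3.26883856e-01, -1.93487395e-01,  1.05201945e+00,
        5.80430929e-06,  1.43661149e+00]), 'dq': array([ 0.00036667, -0.00070205,  0.00250759,  0.00095908, -0.00228721,
       -0.0007318 ]), 'joint_efforts': array([ 2.08354359e-04, -4.44240046e+01,  2.63038838e+01,  7.88865611e-03,
       -5.44173372e-05,  1.39947051e-06]), 'eef_pos': array([ 0.18216716, -0.51833453,  0.19607119]), 'orientation': array([-3.14001339e+00, -2.19050823e-04,  3.37779565e-01]), 'wrist_force': array([-0.02106505,  0.32986974,  1.17182597]), 'torque': array([ 0.02788564, -0.00244503, -0.0062275 ]), 'opening': 0.08518748461500684}
```

View pics/top0.png

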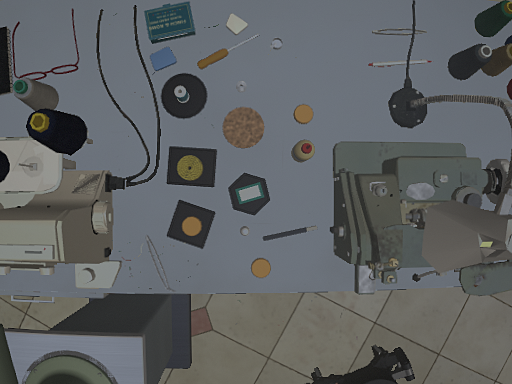

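View pics/scene0.png

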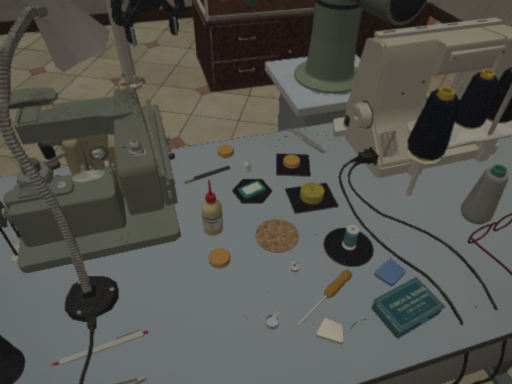

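View pics/wrist0.png

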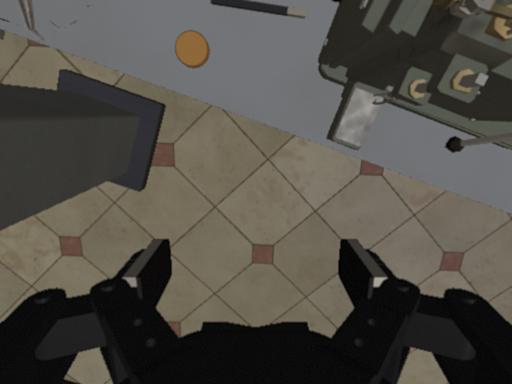

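```bash
cat >> h.py <<'E'
from scipy.spatial.transform import Rotation as R
def world(im,px,z,o=None):
    px=np.array(px,float).reshape(-1,1,2)
    n=cv2.undistortPoints(px,im['camera_matrix'],np.array([im['k1'],0,0,0.])).reshape(-1,2)
    d=np.c_[n,np.ones(len(n))]
    if 'position' in im: A=R.from_euler('xyz',im['attitude']).as_matrix();p=im['position']
    else:
        T=im['hand_eye'];Rt=R.from_euler('xyz',o['orientation']).as_matrix()
        A=Rt@T[:3,:3];p=o['eef_pos']+Rt@T[:3,3]
    d=d@A.T
    return (p+d*((z-p[2])/d[:,2])[:,None])[:,:2]
def show(fn,im,box,f=4):
    x0,y0,x1,y1=box
    c=cv2.cvtColor(im['pixels'][y0:y1,x0:x1],cv2.COLOR_RGB2BGR)
    cv2.imwrite('pics/'+fn,cv2.resize(c,None,fx=f,fy=f,interpolation=cv2.INTER_CUBIC))
E
python3 - <<'E'
from h import *
import pickle
o,im=pickle.load(open('top0.pkl','rb'))
show('topcrop.png',im,(140,60,335,205),4)
show('topcrop2.png',im,(150,140,330,285),4)
p=im['pixels'].astype(int); hsv=cv2.cvtColor(im['pixels'],cv2.COLOR_RGB2HSV)
dark=(p.max(2)<70).astype(np.uint8)
n,l,s,c=cv2.connectedComponentsWithStats(dark)
for i in range(1,n):
    x,y,w,h,a=s[i]
    if a>300 and 150<c[i][0]<280 and 60<c[i][1]<260:
        m=(l==i).astype(np.uint8)
        ct,_=cv2.findContours(m,cv2.RETR_EXTERNAL,cv2.CHAIN_APPROX_NONE)
        ct=max(ct,key=len)[:,0,:]
        W=world(im,ct,0.003).astype(np.float32)
        r=cv2.minAreaRect(W*1000); M=cv2.moments(cv2.convexHull(W*1000)); 
        print('dark',c[i].round(),'rect',r,'moment',M['m10']/M['m00'],M['m01']/M['m00'], 'circ',cv2.minEnclosingCircle(W*1000))
        hull=cv2.convexHull(W*1000); ap=cv2.approxPolyDP(hull,6,True)[:,0]; print(ap.round().tolist())
print(np.array([hsv[227,191],hsv[167,191],hsv[193,249],hsv[127,244],hsv[93,180],hsv[150,303]]))
E
```

```text
dark [184.  96.] rect ((637.3626098632812, -250.07608032226562), (90.32850646972656, 91.46966552734375), 45.168663024902344) moment 637.4084675983673 -250.1807680487264 circ ((637.421630859375, -250.17364501953125), 46.3388557434082)
[[684.0, -247.0], [663.0, -212.0], [633.0, -205.0], [604.0, -219.0], [591.0, -249.0], [613.0, -290.0], [646.0, -296.0], [673.0, -279.0]]
dark [192. 166.] rect ((494.0019226074219, -266.0068359375), (95.01126098632812, 75.80889129638672), 85.69023132324219) moment 494.1739279190948 -266.0363532725781 circ ((494.241943359375, -265.92095947265625), 58.880123138427734)
[[533.0, -221.0], [461.0, -218.0], [454.0, -309.0], [528.0, -314.0]]
dark [248. 194.] rect ((438.46026611328125, -380.115966796875), (74.50091552734375, 84.29954528808594), 44.57332992553711) moment 438.6940251567462 -380.28703106002973 circ ((438.73248291015625, -379.8430480957031), 42.44335174560547)
[[480.0, -369.0], [450.0, -339.0], [410.0, -349.0], [398.0, -392.0], [426.0, -420.0], [466.0, -413.0]]
dark [190. 223.] rect ((379.7767639160156, -263.9566345214844), (76.67147827148438, 76.79363250732422), 70.70328521728516) moment 379.70405787043285 -264.0027545342075 circ ((379.203369140625, -263.9239501953125), 52.830753326416016)
[[427.0, -241.0], [356.0, -217.0], [331.0, -286.0], [403.0, -311.0]]
[[ 17 131 134]
 [ 26 101  83]
 [103  13 141]
 [ 13  85 105]
 [109  15 138]
 [179 132  91]]
```

View pics/topcrop.png

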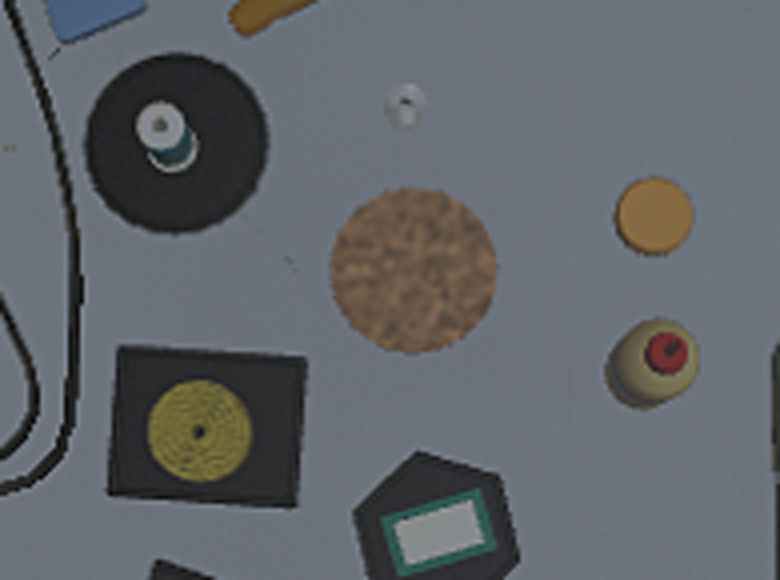

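View pics/topcrop2.png

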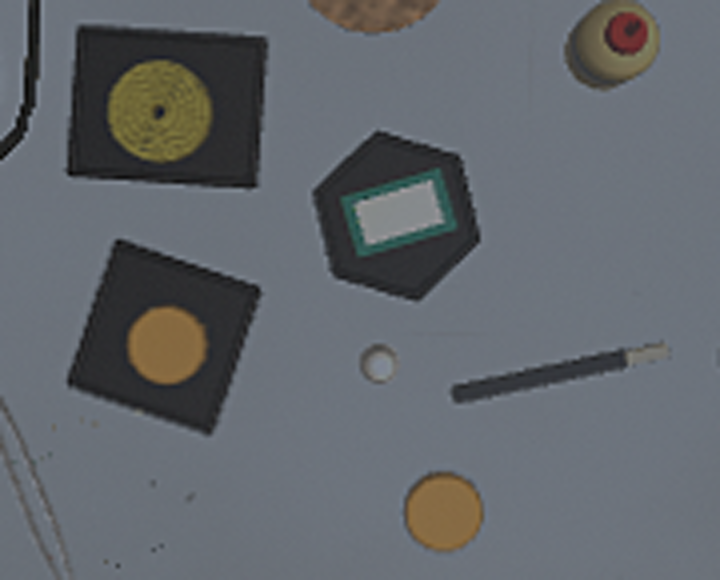

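Run:
```python
from h import *
import pickle
o,im=pickle.load(open('top0.pkl','rb'))
hsv=cv2.cvtColor(im['pixels'],cv2.COLOR_RGB2HSV)
a=lambda x,y:(x/4+140,y/4+60)
print('spool',world(im,[a(162,125)],.049),'cork',world(im,[a(414,270)],.003),'oiler',world(im,[a(667,353)],.128))
def seg(m,cx,cy,z,name,rad=18):
    k=np.zeros(m.shape,np.uint8);cv2.circle(k,(cx,cy),rad,1,-1)
    m=(m.astype(np.uint8)&k)
    ct,_=cv2.findContours(m,cv2.RETR_EXTERNAL,cv2.CHAIN_APPROX_NONE)
    ct=max(ct,key=cv2.contourArea)[:,0,:]
    W=world(im,ct,z).astype(np.float32)*1000
    print(name,cv2.minEnclosingCircle(W),cv2.minAreaRect(W))
v=im['pixels'].max(2)
seg(v>62,190,168,.023,'tape');seg(v>62,192,226,.016,'wax');seg(v>62,249,192,.012,'needle')
```

```text
spool [[ 0.63448437 -0.25021847]] cork [[ 0.57090978 -0.37057637]] oiler [[ 0.51435124 -0.47821148]]
tape ((490.3634033203125, -264.5737609863281), 25.66525650024414) ((490.0715637207031, -264.78326416015625), (48.80678939819336, 48.779083251953125), 89.82144165039062)
wax ((375.96600341796875, -267.0131530761719), 19.89093780517578) ((376.9536437988281, -267.37664794921875), (37.26170349121094, 37.188690185546875), 89.55546569824219)
needle ((440.4697570800781, -380.62127685546875), 28.639001846313477) ((440.4558410644531, -380.79266357421875), (31.888320922851562, 51.3316764831543), 15.488018989562988)
```

>>> carry_out(increments=[{"dx": 2.5,"dy": 4},{"dx": 2.5,"dy": 4},{"dx": 3,"dy": 4},{"dx": 4,"dy": 4},{"dx": 4,"dy": 4}])

```text
$.increments[0]: bad value
```

>>> carry_out(increments=[{"dx": 2.5,"dy": 4,"dz": 0,"rx": 0,"ry": 0,"rz": 0,"hand": 0},{"dx": 2.5,"dy": 4,"dz": 0,"rx": 0,"ry": 0,"rz": 0,"hand": 0},{"dx": 3,"dy": 4,"dz": 0,"rx": 0,"ry": 0,"rz": 0,"hand": 0},{"dx": 4,"dy": 4,"dz": 0,"rx": 0,"ry": 0,"rz": 0,"hand": 0},{"dx": 4,"dy": 4,"dz": 0,"rx": 0,"ry": 0,"rz": 0,"hand": 0}])

```text
clock: 0.78
eef_pos: [0.3432, -0.315, 0.1946]
orientation: [-3.14, -0.0, 0.329]
wrist_force: [1.3, -0.0, 0.7]
opening: 0.0853
```

>>> carry_out(increments=[{"dx": 4,"dy": 1.3,"dz": 0,"rx": 0,"ry": 0,"rz": 0,"hand": 0},{"dx": 4,"dy": 1.3,"dz": -1,"rx": 0,"ry": 0,"rz": 0,"hand": 0},{"dx": 4,"dy": 1.3,"dz": -3,"rx": 0,"ry": 0,"rz": 0,"hand": 0},{"dx": 2.7,"dy": 1.1,"dz": -3,"rx": 0,"ry": 0,"rz": 0,"hand": 0},{"dx": 0,"dy": 0,"dz": -3,"rx": 0,"ry": 0,"rz": 0,"hand": 0}])

```text
clock: 1.4
eef_pos: [0.4989, -0.2602, 0.0941]
orientation: [3.138, -0.004, 0.336]
wrist_force: [-0.5, -0.5, -1.0]
opening: 0.0853
```

Run:
```python
from h import *
import pickle
o,im=shot('wrist','w1.png');pickle.dump((o,im),open('w1.pkl','wb'))
print(o['eef_pos'],o['orientation'],o['joints'],o['wrist_force'])
shot('scene','s1.png')
```

```text
[ 0.49889761 -0.26024512  0.09410685] [ 3.13834593 -0.00392416  0.33572581] [-6.12769924e-01  4.33425847e-01 -3.12862493e-01  8.19582482e-01
  1.29597642e-03  2.19310649e+00] [-0.45405332 -0.51018316 -1.01857548]
```

View pics/w1.png

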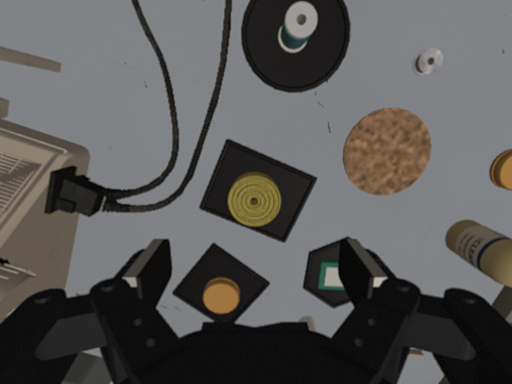

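View pics/s1.png

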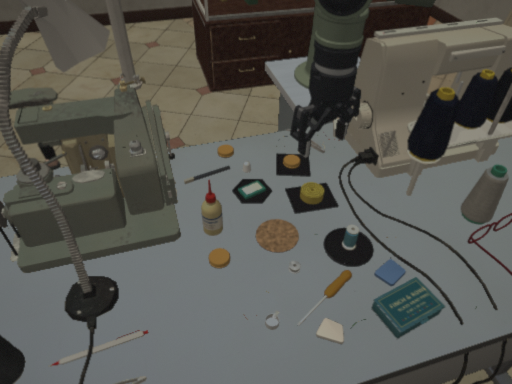

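Run:
```python
from h import *
import pickle
o,im=pickle.load(open('w1.pkl','rb'))
print(o['eef_pos'])
for n,p,z in [('tape',(254,201),.023),('spooltop',(301,18),.049),('spoolbase?',(292,40),.008),('cork',(388,151),.003),('wax',(221,295),.016)]: print(n,world(im,[p],z,o))
```

```text
[ 0.49889761 -0.26024512  0.09410685]
tape [[ 0.49141467 -0.26156639]]
spooltop [[ 0.63600241 -0.24588795]]
spoolbase? [[ 0.63147703 -0.24666297]]
cork [[ 0.57428318 -0.36746871]]
wax [[ 0.38082397 -0.26355085]]
```

>>> carry_out(increments=[{"dx": -0.8,"dy": -0.3,"dz": -2,"rx": 0,"ry": 0,"rz": 0,"hand": 0},{"dx": 0,"dy": 0,"dz": -3,"rx": 0,"ry": 0,"rz": 0,"hand": 0},{"dx": 0,"dy": 0,"dz": -2.3,"rx": 0,"ry": 0,"rz": 0,"hand": 0},{"dx": 0,"dy": 0,"dz": 0,"rx": 0,"ry": 0,"rz": 0,"hand": 0}])

```text
clock: 2.0
eef_pos: [0.487, -0.2641, 0.0212]
orientation: [-3.141, -0.001, 0.332]
wrist_force: [-0.4, 0.5, -0.1]
opening: 0.0859
```

>>> carry_out(increments=[{"dx": 0.3,"dy": 0,"dz": -1.4,"rx": 0,"ry": 0,"rz": 0,"hand": 0},{"dx": 0,"dy": 0,"dz": 0,"rx": 0,"ry": 0,"rz": 0,"hand": 0}])

```text
clock: 2.25
eef_pos: [0.4915, -0.2656, 0.009]
orientation: [3.139, -0.003, 0.331]
wrist_force: [-0.1, 0.1, 0.6]
opening: 0.0852
```

Run:
```python
from h import *
o,im=shot('wrist','w2.png')
print(o['eef_pos'],o['wrist_force'])
```

```text
[ 0.49151018 -0.26555501  0.00895262] [-0.11759518  0.09299505  0.55219579]
```

View pics/w2.png

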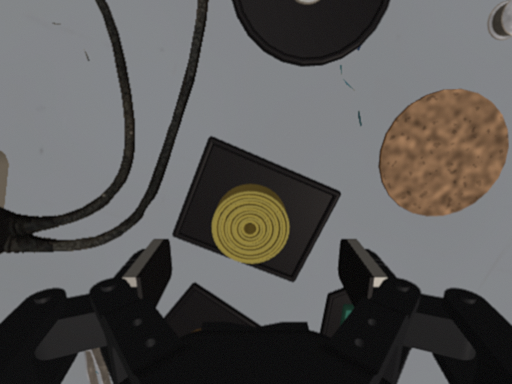

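>>> carry_out(increments=[{"dx": 0,"dy": 0,"dz": -0.3,"rx": 0,"ry": 0,"rz": 0,"hand": 1},{"dx": 0,"dy": 0,"dz": 0,"rx": 0,"ry": 0,"rz": 0,"hand": 1},{"dx": 0,"dy": 0,"dz": 0,"rx": 0,"ry": 0,"rz": 0,"hand": 1},{"dx": 0,"dy": 0,"dz": 0,"rx": 0,"ry": 0,"rz": 0,"hand": 1}])

```text
clock: 2.8
eef_pos: [0.4931, -0.2666, 0.0079]
orientation: [3.136, -0.005, 0.331]
wrist_force: [0.6, 0.4, -0.2]
opening: 0.0126
```

Run:
```python
from h import *
o,im=shot('wrist','w3.png')
print(o['eef_pos'],o['wrist_force'],o['opening'])
shot('scene','s3.png')
```

```text
[ 0.4930794  -0.26657604  0.00790853] [ 0.58347747  0.37929772 -0.20375377] 0.012642243414513147
```

View pics/w3.png

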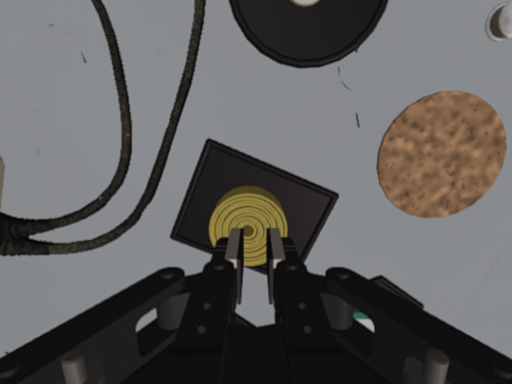

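View pics/s3.png

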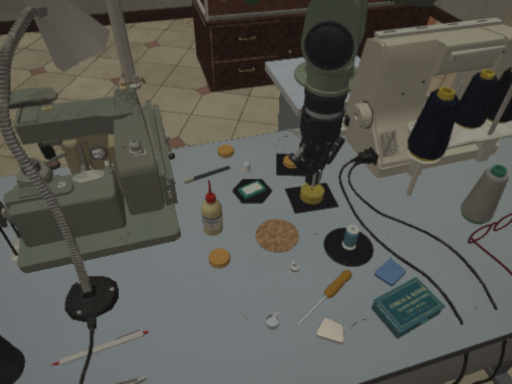

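Run:
```python
from h import *
o,im=shot('wrist','w4.png')
print(o['eef_pos'],o['wrist_force'],o['opening'],o['joints'],o['dq'])
show('w4c.png',im,(170,170,330,290),5)
o,im=shot('scene','s4.png')
show('s4c.png',im,(260,110,380,220),6)
```

```text
[ 0.49306971 -0.26658253  0.007888  ] [-0.76473707  0.03949897  0.30455043] 0.00040368732716659786 [-6.27651515e-01  5.34548523e-01 -4.08063435e-01  6.20780906e-01
  5.28555715e-04  2.18262513e+00] [ 0.00053334  0.00165067 -0.00088764 -0.00222122  0.00199507 -0.00142563]
```

View pics/w4c.png

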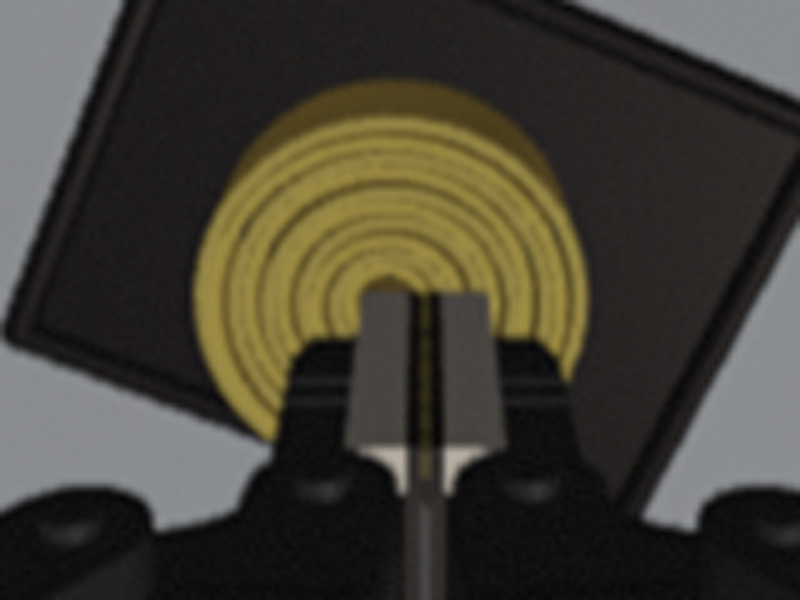

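View pics/s4c.png

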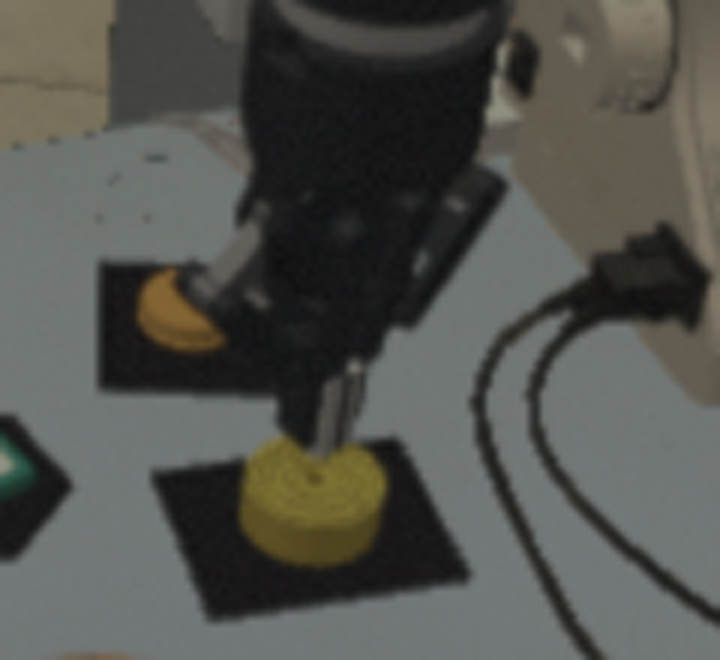

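Run:
```python
from h import *
o,im=shot('wrist','w5.png'); o2,s=shot('scene','s5.png')
print(o['eef_pos'],o['opening'])
show('s5c.png',s,(290,150,350,210),10)
show('w5c.png',im,(210,190,300,290),6)
for z in [.0,.01,.023,.03,.04,.05]:
    print(z,'scene tip',world(s,[(315,185.8)],z),'hole',world(s,[(312.5,189.7)],z),'wrist tip',world(im,[(254,228.5)],z,o))
```

```text
[ 0.49298295 -0.26653482  0.00779213] 0.00014282205494080472
0.0 scene tip [[ 0.46042028 -0.24098362]] hole [[ 0.47062211 -0.25124793]] wrist tip [[ 0.48494092 -0.26795982]]
0.01 scene tip [[ 0.47032154 -0.24644031]] hole [[ 0.48035306 -0.25653327]] wrist tip [[ 0.4889088  -0.26656221]]
0.023 scene tip [[ 0.48319319 -0.25353401]] hole [[ 0.49300331 -0.26340421]] wrist tip [[ 0.49406703 -0.26474532]]
0.03 scene tip [[ 0.49012408 -0.25735369]] hole [[ 0.49981498 -0.26710395]] wrist tip [[ 0.49684455 -0.263767  ]]
0.04 scene tip [[ 0.50002535 -0.26281038]] hole [[ 0.50954594 -0.27238929]] wrist tip [[ 0.50081242 -0.26236939]]
0.05 scene tip [[ 0.50992662 -0.26826708]] hole [[ 0.5192769  -0.27767463]] wrist tip [[ 0.5047803  -0.26097178]]
```

View pics/s5c.png

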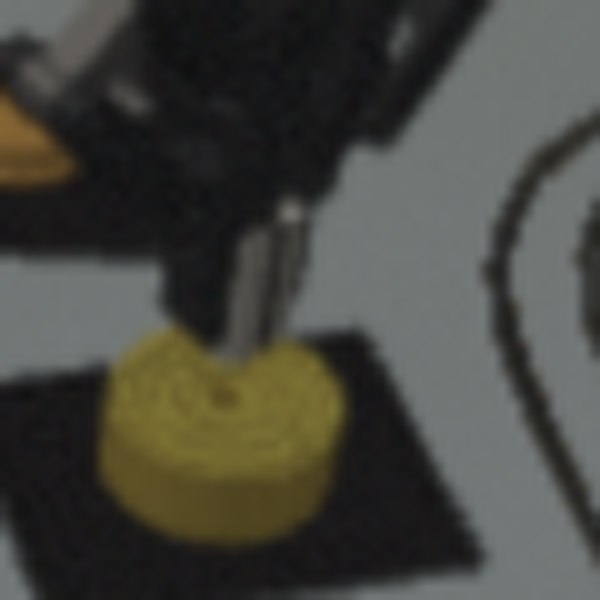

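View pics/w5c.png

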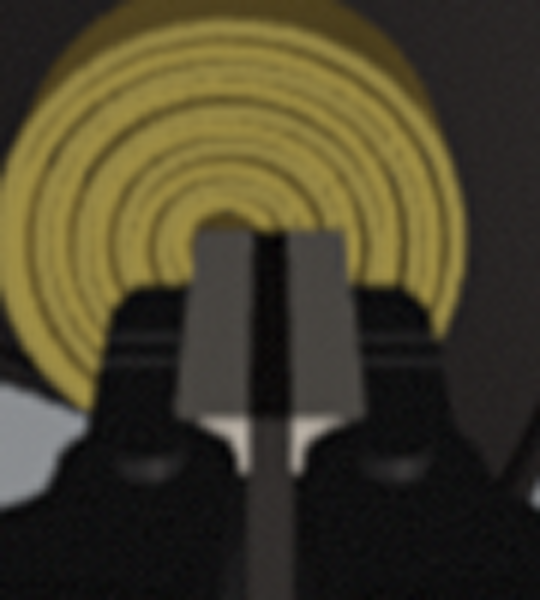

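>>> carry_out(increments=[{"dx": 0,"dy": 0,"dz": 0,"rx": 0,"ry": 0,"rz": 0,"hand": 0},{"dx": 0,"dy": 0,"dz": 0,"rx": 0,"ry": 0,"rz": 0,"hand": 0},{"dx": 0,"dy": 0,"dz": 0,"rx": 0,"ry": 0,"rz": 0,"hand": 0},{"dx": 0,"dy": 0,"dz": 0,"rx": 0,"ry": 0,"rz": 0,"hand": 0},{"dx": 0,"dy": 0,"dz": -0.5,"rx": 0,"ry": 0,"rz": 0,"hand": 0}])

```text
clock: 3.72
eef_pos: [0.4933, -0.2668, 0.0029]
orientation: [3.135, -0.005, 0.331]
wrist_force: [-0.2, 0.9, 0.5]
opening: 0.0855
```

>>> carry_out(increments=[{"dx": 0,"dy": 0.2,"dz": -0.7,"rx": 0,"ry": 0,"rz": 0,"hand": 0},{"dx": 0,"dy": 0,"dz": 0,"rx": 0,"ry": 0,"rz": 0,"hand": 0}])

```text
clock: 3.98
eef_pos: [0.4927, -0.2642, -0.0054]
orientation: [3.136, -0.004, 0.331]
wrist_force: [0.0, 0.2, 0.1]
opening: 0.0856
```

>>> carry_out(increments=[{"dx": -0.1,"dy": 0,"dz": -0.8,"rx": 0,"ry": 0,"rz": 0,"hand": 0},{"dx": 0,"dy": 0,"dz": 0,"rx": 0,"ry": 0,"rz": 0,"hand": 0}])

```text
clock: 4.22
eef_pos: [0.4915, -0.264, -0.0142]
orientation: [3.137, -0.004, 0.331]
wrist_force: [-0.2, -0.8, -0.5]
opening: 0.0854
```

Run:
```python
from h import *
o2,s=shot('scene','s6.png')
print(o2['eef_pos'],o2['wrist_force'])
show('s6c.png',s,(270,120,370,215),7)
```

```text
[ 0.49145416 -0.26402228 -0.01418327] [-0.23692906 -0.81954224 -0.51946715]
```

View pics/s6c.png

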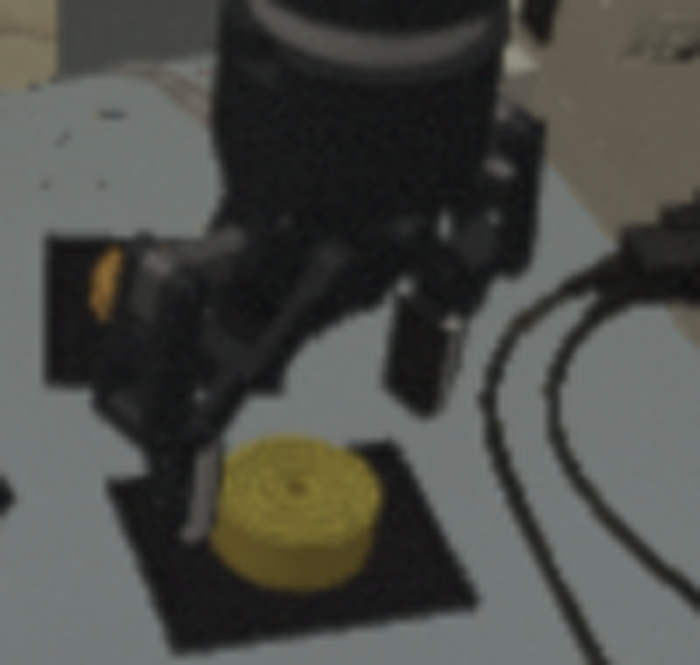

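Run:
```python
from h import *
s=robot.get_image('scene')
for z in [.0,.01,.02,.03,.04]:
    a=world(s,[(270+195/7,120+540/7)],z)[0];b=world(s,[(270+425/7,120+415/7)],z)[0]
    print(z,a,b,(a+b)/2,np.linalg.norm(a-b))
```

```text
0.0 [ 0.48358296 -0.2905758 ] [ 0.45012811 -0.19833955] [ 0.46685554 -0.24445767] 0.09811601749289796
0.01 [ 0.49309755 -0.2952046 ] [ 0.4602012  -0.20450814] [ 0.47664937 -0.24985637] 0.09647806719053957
0.02 [ 0.50261214 -0.2998334 ] [ 0.47027428 -0.21067673] [ 0.48644321 -0.25525507] 0.09484011688818125
0.03 [ 0.51212673 -0.3044622 ] [ 0.48034737 -0.21684533] [ 0.49623705 -0.26065376] 0.09320216658582299
0.04 [ 0.52164132 -0.309091  ] [ 0.49042046 -0.22301392] [ 0.50603089 -0.26605246] 0.09156421628346462
```

>>> carry_out(increments=[{"dx": 0,"dy": 0,"dz": -0.6,"rx": 0,"ry": 0,"rz": 0,"hand": 0},{"dx": 0,"dy": 0,"dz": -0.5,"rx": 0,"ry": 0,"rz": 0,"hand": 0.2},{"dx": 0,"dy": 0,"dz": 0,"rx": 0,"ry": 0,"rz": 0,"hand": 1},{"dx": 0,"dy": 0,"dz": 0,"rx": 0,"ry": 0,"rz": 0,"hand": 1},{"dx": 0,"dy": 0,"dz": 0,"rx": 0,"ry": 0,"rz": 0,"hand": 1}])

```text
clock: 4.95
eef_pos: [0.4926, -0.2649, -0.0242]
orientation: [3.135, -0.005, 0.331]
wrist_force: [0.8, -0.3, -0.2]
opening: 0.0462
```

Run:
```python
from h import *
o2,s=shot('scene','s7.png')
print(o2['eef_pos'],o2['wrist_force'],o2['opening'])
show('s7c.png',s,(270,120,370,215),7)
```

```text
[ 0.49257545 -0.26485772 -0.02420725] [ 0.78392277 -0.30521349 -0.21334174] 0.0462430024870311
```

View pics/s7c.png

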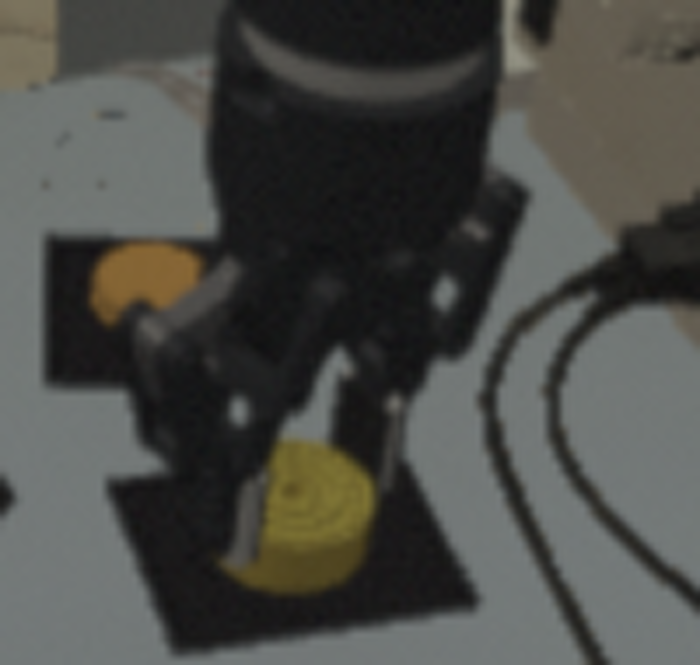

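>>> carry_out(increments=[{"dx": 0,"dy": 0,"dz": 0,"rx": 0,"ry": 0,"rz": 0,"hand": 1},{"dx": 0,"dy": 0,"dz": 1,"rx": 0,"ry": 0,"rz": 0,"hand": 1},{"dx": 0,"dy": 0,"dz": 2,"rx": 0,"ry": 0,"rz": 0,"hand": 1},{"dx": 0,"dy": 0,"dz": 0,"rx": 0,"ry": 0,"rz": 0,"hand": 1}])

```text
clock: 5.5
eef_pos: [0.4927, -0.2649, 0.0071]
orientation: [3.135, -0.006, 0.331]
wrist_force: [0.4, 0.3, -0.8]
opening: 0.0458
```

Run:
```python
from h import *
o2,s=shot('scene','s8.png')
print(o2['eef_pos'],o2['wrist_force'],o2['opening'])
show('s8c.png',s,(270,110,370,215),6)
o2,s=shot('wrist','w8.png')
```

```text
[ 0.49270436 -0.26487821  0.00706928] [ 0.36850919  0.25772094 -0.83604876] 0.04580451948054095
```

View pics/s8c.png

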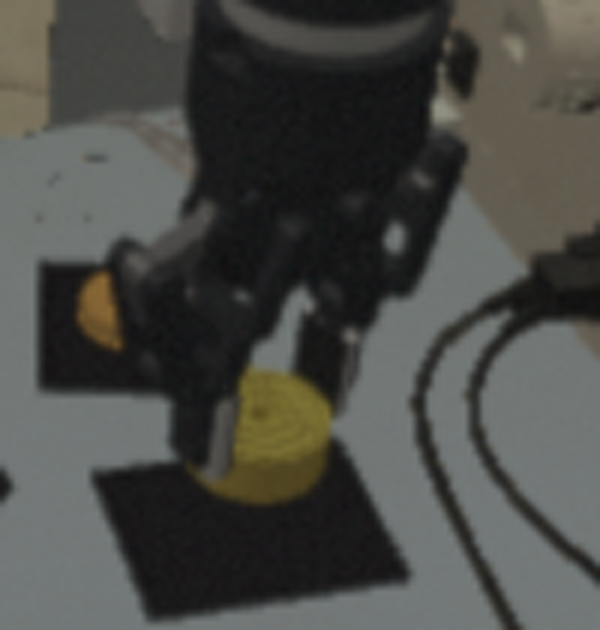

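View pics/w8.png

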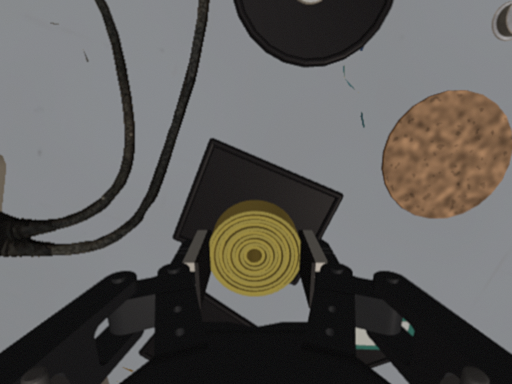

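```bash
cat >> h.py <<'E'
def tool(im,px,ztool_depth=None,o=None,z=None):
    w=world(im,px,z,o)[0]-o['eef_pos'][:2]
    return w
E
python3 - <<'E'
from h import *
o=robot.get_obs();im=robot.get_image('wrist')
print(o['eef_pos'],world(im,[(254,255)],.023+.031,o))
E
```

```text
[ 0.49145377 -0.26400523  0.00551446] [[ 0.49220025 -0.26227416]]
```

>>> carry_out(increments=[{"dx": 2,"dy": -2.6,"dz": 0,"rx": 0,"ry": 0,"rz": 0,"hand": 1},{"dx": 3,"dy": -4,"dz": 0,"rx": 0,"ry": 0,"rz": 0,"hand": 1},{"dx": 2,"dy": -2.6,"dz": 0,"rx": 0,"ry": 0,"rz": 0,"hand": 1},{"dx": 1,"dy": -1.2,"dz": 0,"rx": 0,"ry": 0,"rz": 0,"hand": 1},{"dx": 0,"dy": 0,"dz": 0,"rx": 0,"ry": 0,"rz": 0,"hand": 1}])

```text
clock: 6.28
eef_pos: [0.5698, -0.368, -0.0]
orientation: [-3.138, 0.001, 0.332]
wrist_force: [-0.6, -0.3, -0.1]
opening: 0.0465
```

>>> carry_out(increments=[{"dx": 0,"dy": 0,"dz": -1.2,"rx": 0,"ry": 0,"rz": 0,"hand": 1},{"dx": 0,"dy": 0,"dz": -0.8,"rx": 0,"ry": 0,"rz": 0,"hand": 1},{"dx": 0,"dy": 0,"dz": 0,"rx": 0,"ry": 0,"rz": 0,"hand": 1}])

```text
clock: 6.65
eef_pos: [0.5671, -0.3648, -0.0234]
orientation: [-3.134, 0.004, 0.333]
wrist_force: [0.5, -0.1, -0.5]
opening: 0.0463
```

Run:
```python
from h import *
o,im=shot('scene','s9.png')
print(o['eef_pos'],o['wrist_force'])
show('s9c.png',im,(220,150,330,260),6)
```

```text
[ 0.56711283 -0.36481971 -0.02336114] [ 0.45522384 -0.14595283 -0.54777539]
```

View pics/s9c.png

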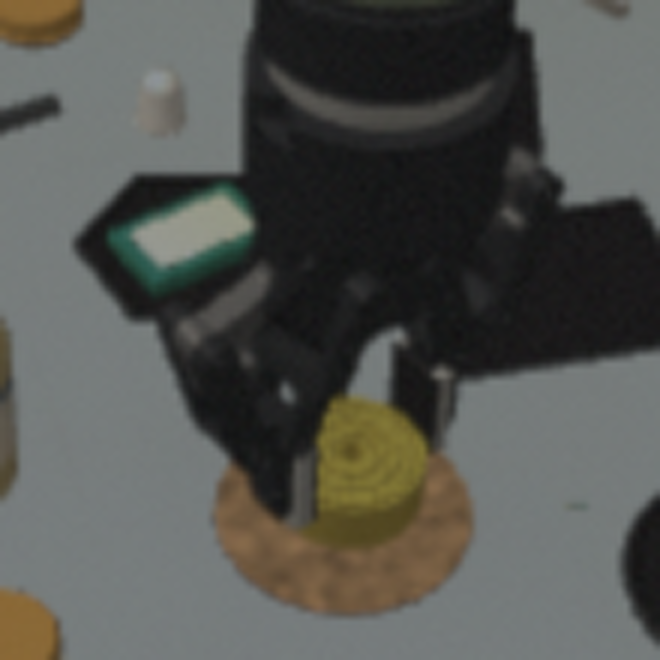

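>>> carry_out(increments=[{"dx": 0,"dy": 0,"dz": 0,"rx": 0,"ry": 0,"rz": 0,"hand": 0},{"dx": 0,"dy": 0,"dz": 0,"rx": 0,"ry": 0,"rz": 0,"hand": 0},{"dx": 0,"dy": 0,"dz": 1,"rx": 0,"ry": 0,"rz": 0,"hand": 0},{"dx": 0,"dy": 0,"dz": 3.5,"rx": 0,"ry": 0,"rz": 0,"hand": 0},{"dx": 0,"dy": 0,"dz": 3.5,"rx": 0,"ry": 0,"rz": 0,"hand": 0}])

```text
clock: 7.32
eef_pos: [0.5661, -0.3637, 0.0587]
orientation: [-3.131, 0.005, 0.333]
wrist_force: [0.4, -0.2, 0.3]
opening: 0.0854
```

>>> carry_out(increments=[{"dx": -1,"dy": 0,"dz": 0,"rx": 0,"ry": 0,"rz": 10,"hand": 0},{"dx": -2,"dy": 0,"dz": 0,"rx": 0,"ry": 0,"rz": 10,"hand": 0},{"dx": -2,"dy": 0,"dz": 0,"rx": 0,"ry": 0,"rz": 10,"hand": 0},{"dx": -2,"dy": 0,"dz": 0,"rx": 0,"ry": 0,"rz": 10,"hand": 0},{"dx": -2,"dy": 0,"dz": 0,"rx": 0,"ry": 0,"rz": 10,"hand": 0}])

```text
clock: 7.95
eef_pos: [0.4797, -0.3676, 0.0694]
orientation: [3.136, 0.003, 1.236]
wrist_force: [-0.1, 0.4, 0.3]
opening: 0.0855
```

>>> carry_out(increments=[{"dx": -1.5,"dy": -0.5,"dz": -1,"rx": 0,"ry": 0,"rz": 10,"hand": 0},{"dx": -1.5,"dy": -0.5,"dz": -1,"rx": 0,"ry": 0,"rz": 10,"hand": 0},{"dx": -0.8,"dy": -0.2,"dz": -1,"rx": 0,"ry": 0,"rz": 10,"hand": 0},{"dx": 0,"dy": 0,"dz": 0,"rx": 0,"ry": 0,"rz": 4,"hand": 0},{"dx": 0,"dy": 0,"dz": 0,"rx": 0,"ry": 0,"rz": 0,"hand": 0}])

```text
clock: 8.57
eef_pos: [0.4411, -0.3825, 0.0448]
orientation: [3.131, 0.009, 1.848]
wrist_force: [-0.1, 0.6, 0.6]
opening: 0.0853
```

Run:
```python
from h import *
o,im=shot('wrist','w10.png')
print(o['eef_pos'],o['orientation'],o['joints'])
o,im=shot('top','t10.png')
show('t10c.png',im,(150,60,330,240),4)
```

```text
[ 0.44110109 -0.38248265  0.04478015] [3.13097852 0.00923728 1.84786158] [-0.84397887  0.51765426 -0.31833992  0.72186917  0.0055429   0.44973902]
```

View pics/w10.png

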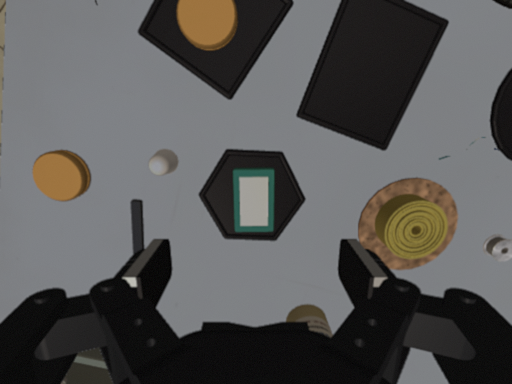

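View pics/t10.png

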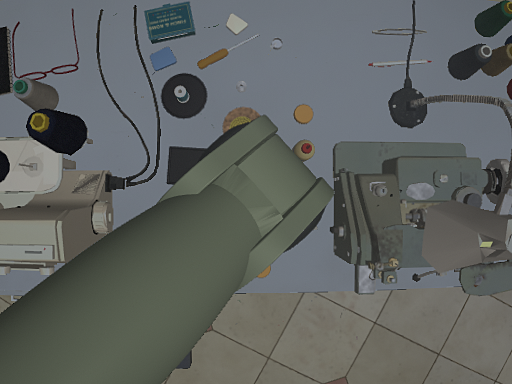

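Run:
```python
from h import *
o=robot.get_obs();im=robot.get_image('wrist')
show('w11c.png',im,(190,140,320,250),6)
print(o['eef_pos'],world(im,[(254,200)],.012,o),world(im,[(252,195)],.003,o), world(im,[(409,226)],.023,o))
g=cv2.cvtColor(im['pixels'],cv2.COLOR_RGB2HSV)
m=((im['pixels'].max(2)>60)).astype(np.uint8); k=np.zeros_like(m);cv2.circle(k,(253,200),38,1,-1)
ct,_=cv2.findContours(m&k,cv2.RETR_EXTERNAL,cv2.CHAIN_APPROX_NONE);ct=max(ct,key=cv2.contourArea)[:,0]
print(cv2.minAreaRect((world(im,ct,.012,o)*1000).astype(np.float32)))
```

```text
[ 0.44117573 -0.38233578  0.04459844] [[ 0.44031937 -0.37723974]] [[ 0.43847352 -0.37636852]] [[ 0.55864238 -0.36194753]]
((440.0221252441406, -378.46978759765625), (31.207975387573242, 51.44025421142578), 16.395442962646484)
```

>>> carry_out(increments=[{"dx": 0,"dy": 0.4,"dz": -2,"rx": 0,"ry": 0,"rz": 0,"hand": 0},{"dx": 0,"dy": 0,"dz": -2.5,"rx": 0,"ry": 0,"rz": 0,"hand": 0},{"dx": 0,"dy": 0,"dz": -1.2,"rx": 0,"ry": 0,"rz": 0,"hand": 0.3},{"dx": 0,"dy": 0,"dz": 0,"rx": 0,"ry": 0,"rz": 0,"hand": 0.3}])

```text
clock: 9.22
eef_pos: [0.4429, -0.379, -0.0122]
orientation: [3.13, 0.012, 1.847]
wrist_force: [0.0, 0.8, -0.5]
opening: 0.06
```

>>> carry_out(increments=[{"dx": -0.2,"dy": 0,"dz": -0.7,"rx": 0,"ry": 0,"rz": 0,"hand": 0.3},{"dx": 0,"dy": 0,"dz": -0.5,"rx": 0,"ry": 0,"rz": 0,"hand": 0.3},{"dx": 0,"dy": 0,"dz": 0,"rx": 0,"ry": 0,"rz": 0,"hand": 0.3}])

```text
clock: 9.6
eef_pos: [0.4417, -0.38, -0.0233]
orientation: [3.129, 0.014, 1.846]
wrist_force: [0.4, -0.3, 0.1]
opening: 0.0598
```

Run:
```python
from h import *
o,im=shot('scene','s12.png')
print(o['eef_pos'],o['wrist_force'],o['opening'])
show('s12c.png',im,(210,140,310,235),7)
o,im=shot('wrist','w12.png')
```

```text
[ 0.44168724 -0.38001444 -0.02332135] [ 0.37061684 -0.2594316   0.06311919] 0.05975295397040227
```

View pics/s12c.png

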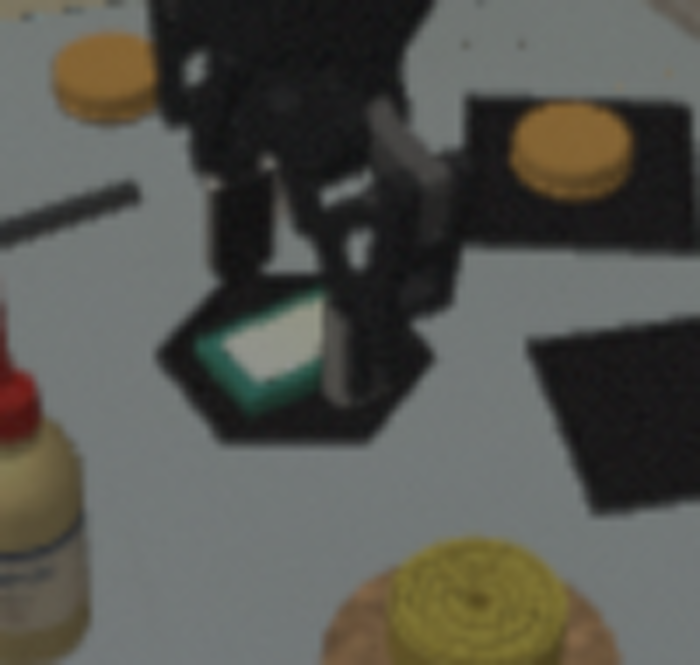

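View pics/w12.png

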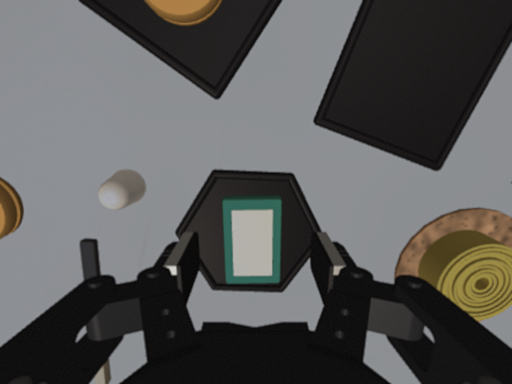

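>>> carry_out(increments=[{"dx": 0,"dy": 0,"dz": -0.3,"rx": 0,"ry": 0,"rz": 0,"hand": 0.45},{"dx": 0,"dy": 0,"dz": 0,"rx": 0,"ry": 0,"rz": 0,"hand": 0.55},{"dx": 0,"dy": 0,"dz": 0,"rx": 0,"ry": 0,"rz": 0,"hand": 1},{"dx": 0,"dy": 0,"dz": 0,"rx": 0,"ry": 0,"rz": 0,"hand": 1}])

```text
clock: 10.2
eef_pos: [0.4422, -0.3807, -0.025]
orientation: [3.128, 0.016, 1.846]
wrist_force: [-0.8, 0.5, -1.0]
opening: 0.0282
```

>>> carry_out(increments=[{"dx": 0,"dy": 0,"dz": 0,"rx": 0,"ry": 0,"rz": 0,"hand": 1},{"dx": 0,"dy": 0,"dz": 1,"rx": 0,"ry": 0,"rz": 0,"hand": 1},{"dx": 0,"dy": 0,"dz": 1.5,"rx": 0,"ry": 0,"rz": 0,"hand": 1},{"dx": 0,"dy": 0,"dz": 0,"rx": 0,"ry": 0,"rz": 0,"hand": 1}])

```text
clock: 10.7
eef_pos: [0.4426, -0.381, 0.002]
orientation: [3.127, 0.017, 1.846]
wrist_force: [-0.1, -0.4, 0.3]
opening: 0.0284
```

```bash
cat >> h.py <<'E'
def level(o):
    A=R.from_euler('xyz',o['orientation']).as_matrix(); z=A[:,2]
    return np.degrees(np.cross(z,[0,0,-1]))
E
python3 - <<'E'
from h import *
o,im=shot('wrist','w13.png')
print(o['eef_pos'],o['orientation'],level(o),o['opening'])
E
```

```text
[ 0.44258108 -0.38098017  0.00198042] [3.1274887  0.01660499 1.84638886] [0.69547114 1.03643052 0.        ] 0.028449311191968737
```

View pics/w13.png

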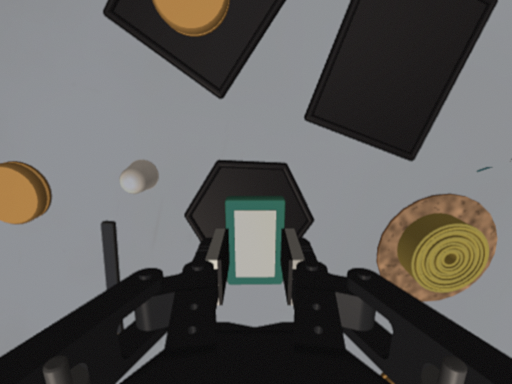

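Run:
```python
from h import *
o=robot.get_obs();im=robot.get_image('wrist')
show('w14c.png',im,(200,180,310,300),6)
print(o['eef_pos'],world(im,[(255,241)],.039,o),level(o))
# oblong left corner visible etc.
print(world(im,[(306,117),(411,158)],.005,o))
```

```text
[ 0.44220994 -0.38056761  0.00132802] [[ 0.44129757 -0.37581802]] [0.65258911 0.99801212 0.        ]
[[ 0.4534263  -0.30649405]
 [ 0.52402075 -0.31193387]]
```

View pics/w14c.png

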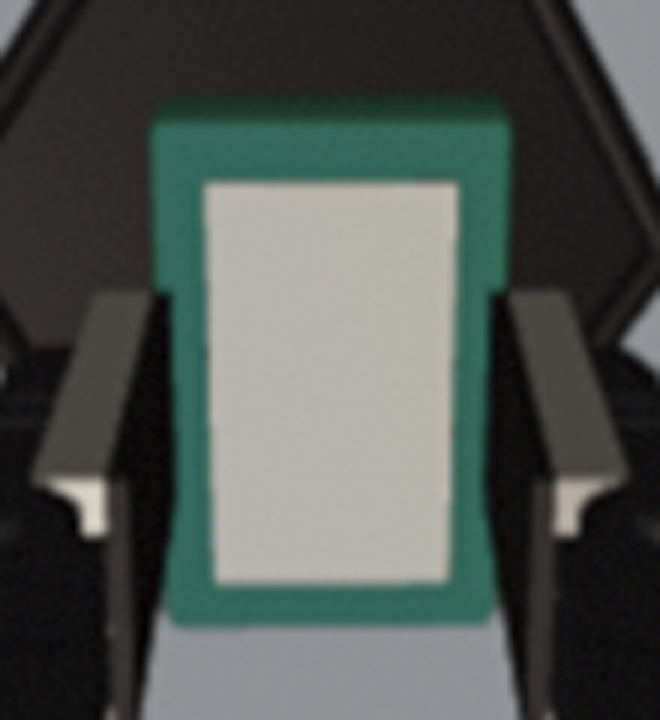

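>>> carry_out(increments=[{"dx": 1,"dy": 2,"dz": 1,"rx": 0.6,"ry": 1,"rz": -4,"hand": 1},{"dx": 1.5,"dy": 3.5,"dz": 0,"rx": 0,"ry": 0,"rz": -6,"hand": 1},{"dx": 1.5,"dy": 3.5,"dz": 0,"rx": 0,"ry": 0,"rz": -6,"hand": 1},{"dx": 1.2,"dy": 2.3,"dz": 0,"rx": 0,"ry": 0,"rz": -4,"hand": 1},{"dx": 0,"dy": 0,"dz": 0,"rx": 0,"ry": 0,"rz": 0,"hand": 1}])

```text
clock: 11.42
eef_pos: [0.4938, -0.264, 0.0097]
orientation: [-3.138, -0.001, 1.484]
wrist_force: [0.3, -0.2, -0.2]
opening: 0.0283
```

Run:
```python
from h import *
o,im=shot('wrist','w15.png')
print(o['eef_pos'],o['orientation'],level(o),o['opening'])
```

```text
[ 0.49380113 -0.26397738  0.00968925] [-3.13841005e+00 -8.78719154e-04  1.48423727e+00] [-0.06592241 -0.17731396 -0.        ] 0.028270846715755134
```

View pics/w15.png

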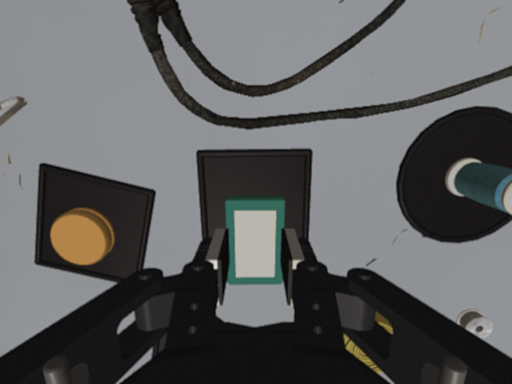

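Run:
```python
from h import *
o=robot.get_obs();im=robot.get_image('wrist')
c=world(im,[(198,151),(311,150)],.003,o);d=c[1]-c[0];print(c,np.linalg.norm(d),np.degrees(np.arctan2(d[1],d[0])))
n=np.array([d[1],-d[0]])/np.linalg.norm(d); print('tray',c.mean(0)+n*.048)
print(o['eef_pos'],'needle',world(im,[(254.5,241)],.012+.037,o))
```

```text
[[ 0.46134719 -0.21502612]
 [ 0.5343369  -0.22073473]] 0.07321261298510967 -4.4720674151097555
tray [ 0.49409934 -0.26573429]
[ 0.4935243  -0.26490454  0.0097122 ] needle [[ 0.49439125 -0.25983057]]
```

>>> carry_out(increments=[{"dx": 0,"dy": -0.5,"dz": -1.2,"rx": 0,"ry": 0,"rz": 0,"hand": 1},{"dx": 0,"dy": 0,"dz": -1,"rx": 0,"ry": 0,"rz": 0,"hand": 1},{"dx": 0,"dy": 0,"dz": -0.6,"rx": 0,"ry": 0,"rz": 0,"hand": 1},{"dx": 0,"dy": 0,"dz": 0,"rx": 0,"ry": 0,"rz": 0,"hand": 1}])

```text
clock: 12.02
eef_pos: [0.4915, -0.2736, -0.0212]
orientation: [-3.137, -0.0, 1.479]
wrist_force: [-0.8, 0.5, -0.1]
opening: 0.028
```

>>> carry_out(increments=[{"dx": 0.2,"dy": 0.35,"dz": -0.3,"rx": 0,"ry": 0,"rz": 0,"hand": 1},{"dx": 0,"dy": 0,"dz": 0,"rx": 0,"ry": 0,"rz": 0,"hand": 1}])

```text
clock: 12.28
eef_pos: [0.4938, -0.27, -0.0243]
orientation: [-3.137, -0.0, 1.479]
wrist_force: [-0.2, 0.1, -0.4]
opening: 0.0283
```

Run:
```python
from h import *
o,im=shot('wrist','w16.png')
print(o['eef_pos'],o['wrist_force'],level(o),o['opening'])
```

```text
[ 0.49376712 -0.27000293 -0.02430354] [-0.24000737  0.10445079 -0.35390719] [-0.03313833 -0.23270459 -0.        ] 0.02827240780669515
```

View pics/w16.png

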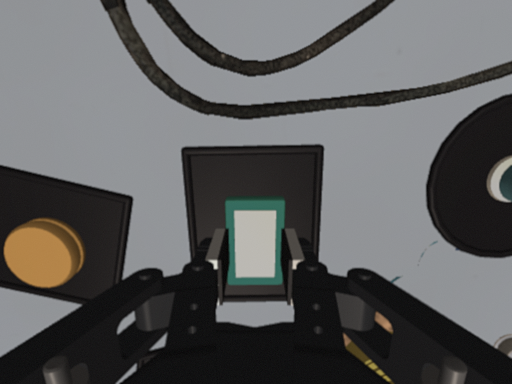

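>>> carry_out(increments=[{"dx": 0,"dy": 0,"dz": 0,"rx": 0,"ry": 0,"rz": 0,"hand": 0.4},{"dx": 0,"dy": 0,"dz": 0,"rx": 0,"ry": 0,"rz": 0,"hand": 0.3},{"dx": 0,"dy": 0,"dz": 1.5,"rx": 0,"ry": 0,"rz": 0,"hand": 0.2},{"dx": 0,"dy": 0,"dz": 3,"rx": 0,"ry": 0,"rz": 0,"hand": 0},{"dx": 0,"dy": 0,"dz": 2,"rx": 0,"ry": 0,"rz": 0,"hand": 0}])

```text
clock: 12.95
eef_pos: [0.4934, -0.2696, 0.0438]
orientation: [-3.137, -0.001, 1.479]
wrist_force: [-0.9, -1.2, -0.5]
opening: 0.085
```

>>> carry_out(increments=[{"dx": -3,"dy": 0.2,"dz": 0,"rx": 0,"ry": 0,"rz": 0,"hand": 0},{"dx": -4,"dy": 0.2,"dz": 0,"rx": 0,"ry": 0,"rz": 0,"hand": 0},{"dx": -3.2,"dy": 0.1,"dz": 0,"rx": 0,"ry": 0,"rz": 0,"hand": 0},{"dx": -1,"dy": 0,"dz": -1,"rx": 0,"ry": 0,"rz": 0,"hand": 0},{"dx": 0,"dy": 0,"dz": 0,"rx": 0,"ry": 0,"rz": 0,"hand": 0}])

```text
clock: 13.58
eef_pos: [0.3833, -0.2677, 0.0408]
orientation: [3.136, 0.007, 1.48]
wrist_force: [0.6, -0.9, 0.3]
opening: 0.0852
```

Run:
```python
from h import *
o,im=shot('wrist','w17.png')
print(o['eef_pos'],o['orientation'],level(o),o['opening'])
```

```text
[ 0.38325783 -0.26765165  0.04084882] [3.13566982 0.00670797 1.47976417] [0.41358679 0.30300832 0.        ] 0.08523318240739423
```

View pics/w17.png

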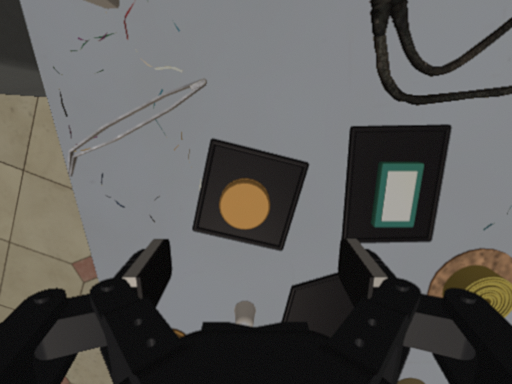

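Run:
```python
from h import *
o=robot.get_obs();im=robot.get_image('wrist')
def seg(p,rad,z,th=60):
    m=((im['pixels'].max(2)>th)).astype(np.uint8); k=np.zeros_like(m);cv2.circle(k,p,rad,1,-1)
    ct,_=cv2.findContours(m&k,cv2.RETR_EXTERNAL,cv2.CHAIN_APPROX_NONE);ct=max(ct,key=cv2.contourArea)[:,0]
    return cv2.minAreaRect((world(im,ct,z,o)*1000).astype(np.float32))
print('needle',seg((398,195),40,.012))
q=world(im,[(351,127),(449,125),(432,242),(344,240)],.004,o)*1000;print(q.round(),q.mean(0))
print(o['eef_pos'],'wax',seg((244,204),32,.016), world(im,[(244,204)],.016,o))
q=world(im,[(213,139),(308,162),(283,249),(194,231)],.004,o)*1000;print(q.round(),q.mean(0))
```

```text
needle ((493.30474853515625, -267.7872009277344), (51.02317428588867, 31.786027908325195), 84.56770324707031)
[[ 461. -214.]
 [ 534. -220.]
 [ 529. -315.]
 [ 456. -306.]] [ 494.9737931  -263.63857935]
[ 0.38409476 -0.26811297  0.04122382] wax ((376.45831298828125, -262.6343688964844), (41.160064697265625, 37.79676818847656), 82.72571563720703) [[ 0.37705442 -0.2628754 ]]
[[ 358. -214.]
 [ 428. -238.]
 [ 405. -309.]
 [ 333. -286.]] [ 381.19618013 -261.81042931]
```

>>> carry_out(increments=[{"dx": -0.6,"dy": 0.4,"dz": -1.5,"rx": 0.4,"ry": 0.3,"rz": 0,"hand": 0},{"dx": 0,"dy": 0,"dz": -2,"rx": 0,"ry": 0,"rz": 0,"hand": 0},{"dx": 0,"dy": 0,"dz": -1.5,"rx": 0,"ry": 0,"rz": 0,"hand": 0.2},{"dx": 0,"dy": 0,"dz": 0,"rx": 0,"ry": 0,"rz": 0,"hand": 0.2}])

```text
clock: 14.18
eef_pos: [0.3802, -0.2637, -0.0125]
orientation: [3.141, 0.0, 1.484]
wrist_force: [-0.7, 0.5, -0.3]
opening: 0.0681
```

>>> carry_out(increments=[{"dx": -0.3,"dy": 0,"dz": -0.9,"rx": 0,"ry": 0,"rz": 0,"hand": 0.2},{"dx": 0,"dy": 0,"dz": -0.4,"rx": 0,"ry": 0,"rz": 0,"hand": 0.3},{"dx": 0,"dy": 0,"dz": 0,"rx": 0,"ry": 0,"rz": 0,"hand": 0.3}])

```text
clock: 14.55
eef_pos: [0.3775, -0.2636, -0.0263]
orientation: [3.141, -0.0, 1.484]
wrist_force: [0.4, -0.1, -0.0]
opening: 0.0596
```

Run:
```python
from h import *
o,im=shot('wrist','w18.png')
print(o['eef_pos'],o['wrist_force'],level(o),o['opening'])
o,im=shot('scene','s18.png')
show('s18c.png',im,(250,110,340,200),7)
```

```text
[ 0.37747798 -0.26364691 -0.02633337] [ 0.39306015 -0.0617017  -0.03662879] [0.00341366 0.05163965 0.        ] 0.0595864546407789
```

View pics/w18.png

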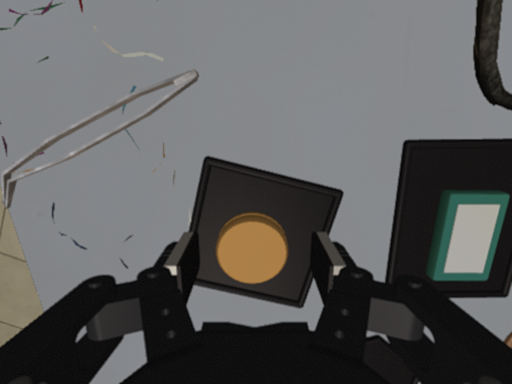

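View pics/s18c.png

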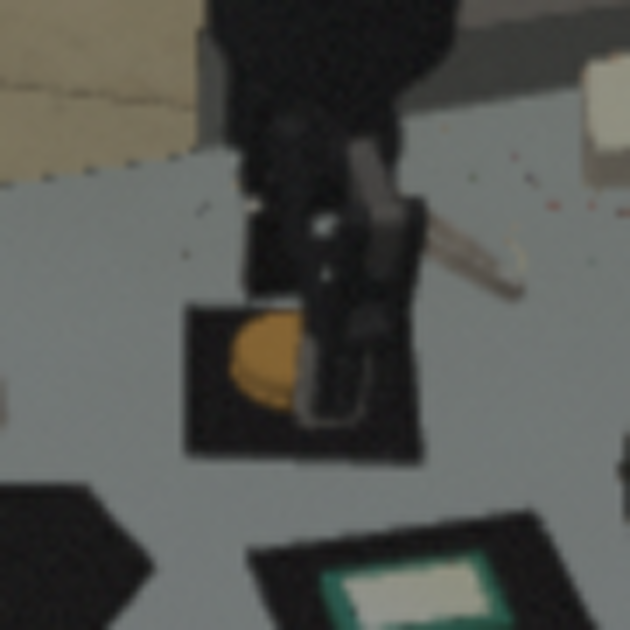

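Fingers flank the wax. Close and lift.

>>> carry_out(increments=[{"dx": 0,"dy": 0,"dz": 0,"rx": 0,"ry": 0,"rz": 0,"hand": 0.5},{"dx": 0,"dy": 0,"dz": 0,"rx": 0,"ry": 0,"rz": 0,"hand": 1},{"dx": 0,"dy": 0,"dz": 0,"rx": 0,"ry": 0,"rz": 0,"hand": 1},{"dx": 0,"dy": 0,"dz": 0,"rx": 0,"ry": 0,"rz": 0,"hand": 1}])

```text
clock: 15.15
eef_pos: [0.3783, -0.2644, -0.0246]
orientation: [3.139, 0.002, 1.484]
wrist_force: [0.5, -0.2, -0.1]
opening: 0.0354
```

>>> carry_out(increments=[{"dx": 0,"dy": 0,"dz": 0,"rx": 0,"ry": 0,"rz": 0,"hand": 1},{"dx": 0,"dy": 0,"dz": 1,"rx": 0,"ry": 0,"rz": 0,"hand": 1},{"dx": 0,"dy": 0,"dz": 2,"rx": 0,"ry": 0,"rz": 0,"hand": 1},{"dx": 0,"dy": 0,"dz": 0,"rx": 0,"ry": 0,"rz": 0,"hand": 1}])

```text
clock: 15.65
eef_pos: [0.3783, -0.2644, 0.0068]
orientation: [3.139, 0.002, 1.484]
wrist_force: [0.7, -0.8, -0.9]
opening: 0.0354
```

Run:
```python
from h import *
o,im=shot('wrist','w19.png')
print(o['eef_pos'],o['wrist_force'],level(o),o['opening'])
```

```text
[ 0.3782761  -0.26444976  0.00679982] [ 0.65461657 -0.82488606 -0.92553982] [0.10258578 0.14949573 0.        ] 0.03544356146014912
```

View pics/w19.png

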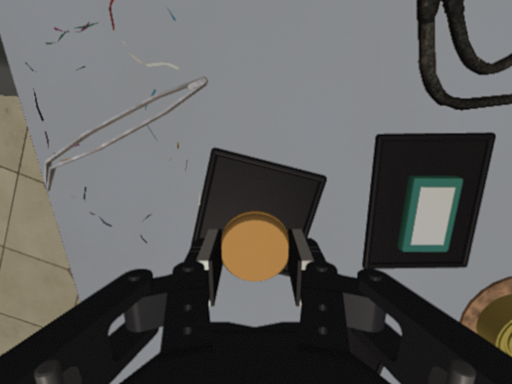

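>>> carry_out(increments=[{"dx": 1,"dy": -2,"dz": 0.5,"rx": 0,"ry": 0,"rz": 0,"hand": 1},{"dx": 2,"dy": -4,"dz": 0,"rx": 0,"ry": 0,"rz": 0,"hand": 1},{"dx": 2,"dy": -4,"dz": 0,"rx": 0,"ry": 0,"rz": 0,"hand": 1},{"dx": 1,"dy": -1.6,"dz": 0,"rx": 0,"ry": 0,"rz": 0,"hand": 1},{"dx": 0,"dy": 0,"dz": 0,"rx": 0,"ry": 0,"rz": 0,"hand": 1}])

```text
clock: 16.32
eef_pos: [0.4371, -0.3808, 0.0079]
orientation: [-3.14, -0.003, 1.485]
wrist_force: [0.5, -0.3, -0.4]
opening: 0.0355
```

Run:
```python
from h import *
o,im=shot('wrist','w20.png')
print(o['eef_pos'],o['orientation'],level(o),o['opening'])
lift=o['eef_pos'][2]+.0246
print('wax',world(im,[(255,246)],.016+lift,o), 'thimble top img', world(__import__('pickle').load(open('top0.pkl','rb'))[1],[(245,231)],.02))
```

```text
[ 0.43712185 -0.38075522  0.00788984] [-3.13964151e+00 -2.83767589e-03  1.48516546e+00] [-0.17155175 -0.09747701 -0.        ] 0.035490581461630435
wax [[ 0.43799766 -0.37806002]] thimble top img [[ 0.3657469  -0.37188644]]
```

View pics/w20.png

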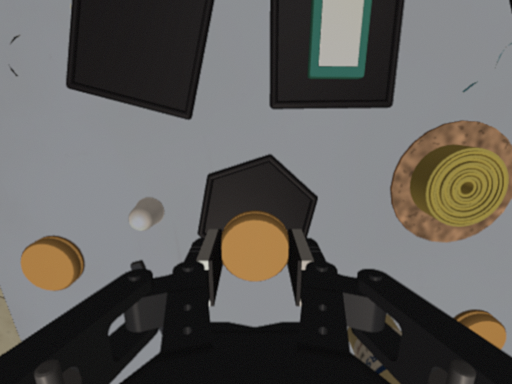

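Run:
```python
from h import *
o=robot.get_obs();im=robot.get_image('wrist')
v=world(im,[(207,176),(270,156),(317,199)],.004,o)*1000
t=np.array([[410,-349],[450,-339],[480,-369]]);print(v.round(1),(v-t).round(1))
# regular hexagon: centre = v0+v2-v1
print('centre',v[0]+v[2]-v[1], o['eef_pos'])
```

```text
[[ 408.4 -346.2]
 [ 450.3 -336.6]
 [ 479.6 -368. ]] [[-1.6  2.8]
 [ 0.3  2.4]
 [-0.4  1. ]]
centre [ 437.62388109 -377.58965373] [ 0.4364193  -0.37969609  0.00770819]
```

>>> carry_out(increments=[{"dx": 0,"dy": 0,"dz": -1.2,"rx": 0,"ry": 0,"rz": 0,"hand": 1},{"dx": 0,"dy": 0,"dz": -1,"rx": 0,"ry": 0,"rz": 0,"hand": 1},{"dx": 0,"dy": 0,"dz": -0.5,"rx": 0,"ry": 0,"rz": 0,"hand": 1},{"dx": 0,"dy": 0,"dz": 0,"rx": 0,"ry": 0,"rz": 0,"hand": 1}])

```text
clock: 16.92
eef_pos: [0.4339, -0.3751, -0.0221]
orientation: [-3.135, -0.007, 1.487]
wrist_force: [0.2, 0.3, -1.5]
opening: 0.0354
```

>>> carry_out(increments=[{"dx": 0.3,"dy": -0.4,"dz": -0.2,"rx": 0,"ry": 0,"rz": 0,"hand": 1},{"dx": 0,"dy": 0,"dz": 0,"rx": 0,"ry": 0,"rz": 0,"hand": 1}])

```text
clock: 17.18
eef_pos: [0.4374, -0.3797, -0.0238]
orientation: [-3.136, -0.007, 1.487]
wrist_force: [0.4, -0.5, -0.8]
opening: 0.0358
```

Run:
```python
from h import *
o,im=shot('scene','s21.png')
print(o['eef_pos'],o['wrist_force'],level(o),o['opening'])
show('s21c.png',im,(210,140,310,235),7)
```

```text
[ 0.43743549 -0.37965814 -0.02382314] [ 0.44233129 -0.52192675 -0.80572977] [-0.41219894 -0.300382   -0.        ] 0.035777673174198894
```

View pics/s21c.png

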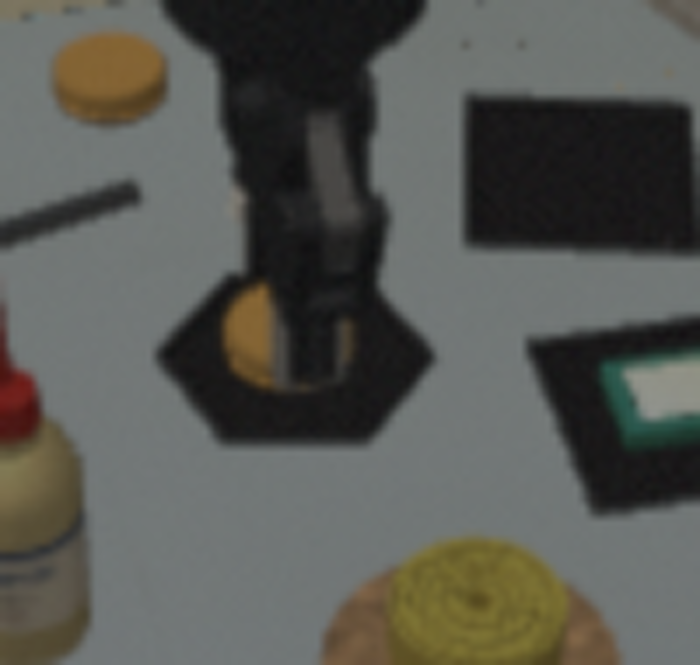

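Placed close; release with a partial opening and rise.

>>> carry_out(increments=[{"dx": 0,"dy": 0,"dz": 0,"rx": 0,"ry": 0,"rz": 0,"hand": 0.35},{"dx": 0,"dy": 0,"dz": 0,"rx": 0,"ry": 0,"rz": 0,"hand": 0.3},{"dx": 0,"dy": 0,"dz": 1.5,"rx": 0,"ry": 0,"rz": 0,"hand": 0.2},{"dx": 0,"dy": 0,"dz": 4,"rx": 0,"ry": 0,"rz": 0,"hand": 0.2},{"dx": 0,"dy": 0,"dz": 4,"rx": 0,"ry": 0,"rz": 0,"hand": 0.2}])

```text
clock: 17.85
eef_pos: [0.4355, -0.3776, 0.073]
orientation: [-3.132, -0.011, 1.487]
wrist_force: [1.0, 0.1, -0.0]
opening: 0.0683
```

Run:
```python
from h import *
o,im=shot('wrist','w22.png')
print(o['eef_pos'],o['orientation'],level(o),o['opening'])
```

```text
[ 0.43546404 -0.37755784  0.07295863] [-3.13177374 -0.01057844  1.48710536] [-0.65096586 -0.50994182 -0.        ] 0.0682793912296724
```

View pics/w22.png

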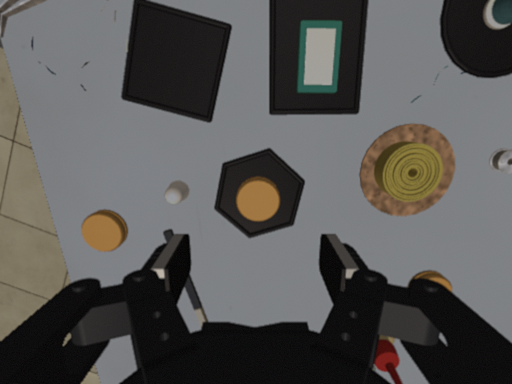

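>>> carry_out(increments=[{"dx": 2,"dy": 0,"dz": 0.5,"rx": -0.6,"ry": -0.5,"rz": -9,"hand": 0.2},{"dx": 3,"dy": 1,"dz": 0.5,"rx": 0,"ry": 0,"rz": -9,"hand": 0.2},{"dx": 3.5,"dy": 2,"dz": 0,"rx": 0,"ry": 0,"rz": -9,"hand": 0.2},{"dx": 3.5,"dy": 2,"dz": 0,"rx": 0,"ry": 0,"rz": -9,"hand": 0.2},{"dx": 3,"dy": 2,"dz": 0,"rx": 0,"ry": 0,"rz": -9,"hand": 0.2}])

```text
clock: 18.52
eef_pos: [0.5923, -0.3124, 0.0981]
orientation: [3.125, 0.007, 0.67]
wrist_force: [-0.1, -0.4, 0.3]
opening: 0.068
```

>>> carry_out(increments=[{"dx": 1.5,"dy": 2.2,"dz": 0,"rx": 0,"ry": 0,"rz": -5,"hand": 0.2},{"dx": 1.5,"dy": 2.2,"dz": 0,"rx": 0,"ry": 0,"rz": -5,"hand": 0.2},{"dx": 1.0,"dy": 1.5,"dz": 0,"rx": 0,"ry": 0,"rz": 0,"hand": 0.2},{"dx": 0,"dy": 0,"dz": 0,"rx": 0,"ry": 0,"rz": 0,"hand": 0.2}])

```text
clock: 19.02
eef_pos: [0.6364, -0.2501, 0.1016]
orientation: [3.121, 0.004, 0.495]
wrist_force: [0.6, -0.6, -0.3]
opening: 0.0683
```

Run:
```python
from h import *
o,im=shot('wrist','w23.png')
print(o['eef_pos'],o['orientation'],level(o),o['opening'],o['joints'])
o,im=shot('scene','s23.png')
```

```text
[ 0.63637922 -0.25005818  0.10156667] [3.12089256 0.00447398 0.49501058] [1.16533254 0.33785088 0.        ] 0.06828081539898363 [-0.47460129  0.62981052  0.04769933  0.97414346 -0.01539689  2.17182252]
```

View pics/w23.png

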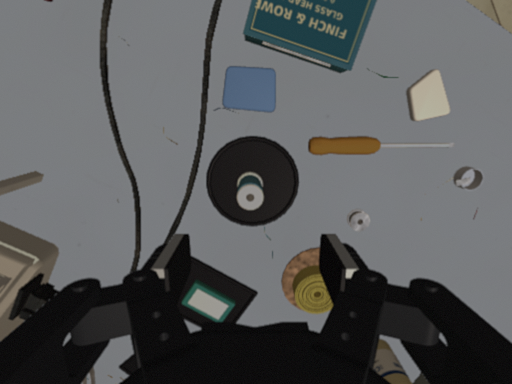

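View pics/s23.png

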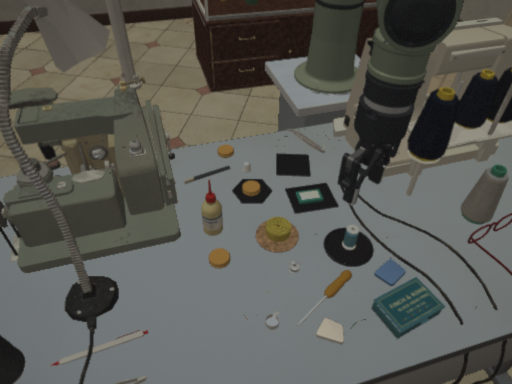

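Level out, descend part way, and measure the spool.

>>> carry_out(increments=[{"dx": 0,"dy": 0,"dz": -1,"rx": 1.1,"ry": 0.3,"rz": 0,"hand": 0.2},{"dx": 0,"dy": 0,"dz": -1.5,"rx": 0,"ry": 0,"rz": 0,"hand": 0.2},{"dx": 0,"dy": 0,"dz": 0,"rx": 0,"ry": 0,"rz": 0,"hand": 0.2}])

```text
clock: 19.5
eef_pos: [0.6336, -0.2538, 0.074]
orientation: [-3.141, 0.001, 0.49]
wrist_force: [0.2, 0.8, 0.5]
opening: 0.0683
```

Run:
```python
from h import *
o,im=shot('wrist','w24.png')
print(o['eef_pos'],o['orientation'],level(o),o['opening'])
```

```text
[ 0.63355111 -0.2538151   0.07396463] [-3.14062786e+00  1.46334696e-03  4.89698751e-01] [-0.00934554 -0.09999076 -0.        ] 0.06829137439207161
```

View pics/w24.png

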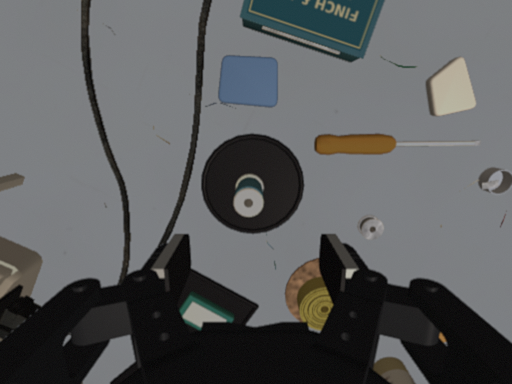

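Run:
```python
from h import *
o=robot.get_obs();im=robot.get_image('wrist')
print(o['eef_pos'],world(im,[(248.5,202.5)],.049,o),'tray',world(im,[(252.5,183.5)],.004,o))
```

```text
[ 0.63404475 -0.2540783   0.07476454] [[ 0.63634019 -0.24678898]] tray [[ 0.64069411 -0.24751584]]
```

>>> carry_out(increments=[{"dx": 0.2,"dy": 0.6,"dz": -1.5,"rx": 0,"ry": 0,"rz": 0,"hand": 0.2},{"dx": 0,"dy": 0,"dz": -1.5,"rx": 0,"ry": 0,"rz": 0,"hand": 0.2},{"dx": 0,"dy": 0,"dz": 0,"rx": 0,"ry": 0,"rz": 0,"hand": 0.2}])

```text
clock: 19.98
eef_pos: [0.6368, -0.2473, 0.0435]
orientation: [3.14, -0.0, 0.491]
wrist_force: [-0.3, 1.6, 0.5]
opening: 0.0687
```

Run:
```python
from h import *
o,im=shot('wrist','w25.png')
print(o['eef_pos'],level(o),o['opening'])
```

```text
[ 0.63682985 -0.24733994  0.04353405] [0.05912659 0.03567085 0.        ] 0.06873733023861377
```

View pics/w25.png

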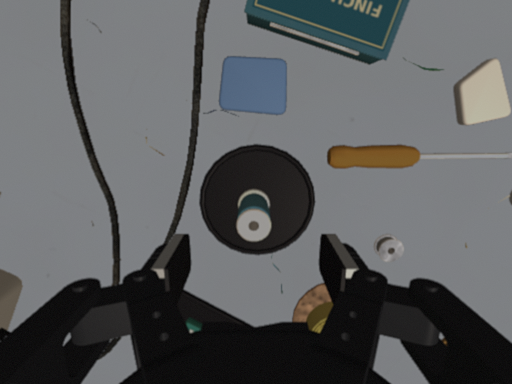

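>>> carry_out(increments=[{"dx": 0,"dy": 0,"dz": -1.8,"rx": 0,"ry": 0,"rz": 0,"hand": 0.2},{"dx": 0,"dy": 0,"dz": -1.8,"rx": 0,"ry": 0,"rz": 0,"hand": 0.2},{"dx": 0,"dy": 0,"dz": -0.8,"rx": 0,"ry": 0,"rz": 0,"hand": 0.3},{"dx": 0,"dy": 0,"dz": 0,"rx": 0,"ry": 0,"rz": 0,"hand": 0.4}])

```text
clock: 20.52
eef_pos: [0.6371, -0.2475, -0.0031]
orientation: [3.14, -0.0, 0.491]
wrist_force: [0.0, 0.1, -0.1]
opening: 0.0512
```

Run:
```python
from h import *
o,im=shot('wrist','w26.png')
print(o['eef_pos'],level(o),o['opening'],o['wrist_force'])
show('w26c.png',im,(160,150,350,310),4)
o,im=shot('scene','s26.png')
show('s26c.png',im,(300,170,400,270),6)
print(world(im,[(351,230)],.045))
```

```text
[ 0.63706546 -0.24749082 -0.00309707] [0.07850985 0.07175357 0.        ] 0.05116952064190005 [ 0.01293256  0.12915444 -0.14774902]
[[ 0.63474705 -0.24963868]]
```

View pics/w26c.png

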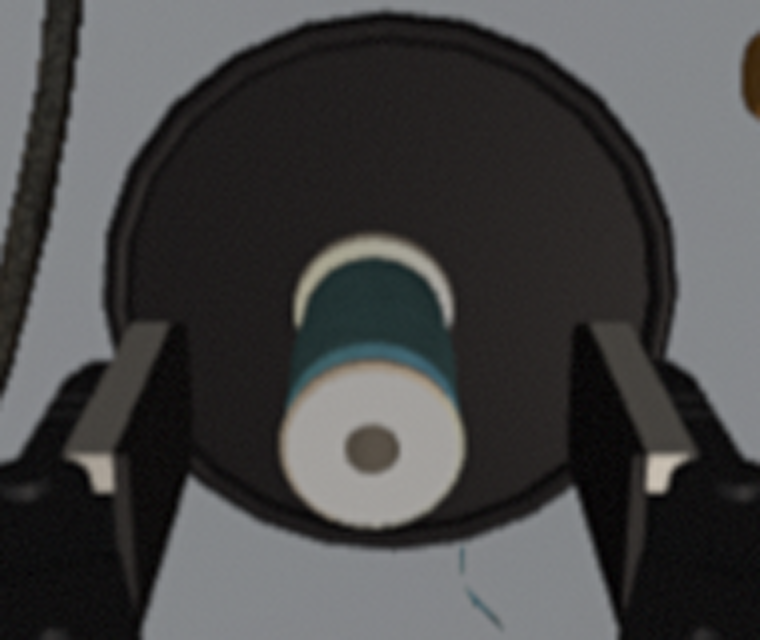

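View pics/s26c.png

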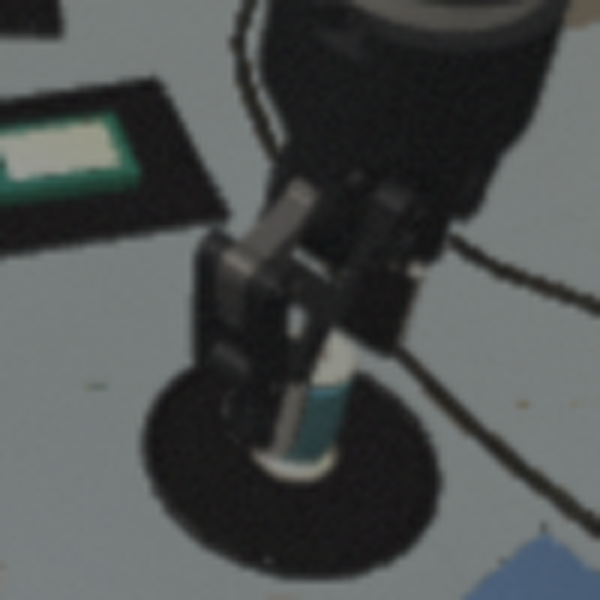

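>>> carry_out(increments=[{"dx": 0,"dy": 0,"dz": 0,"rx": 0,"ry": 0,"rz": 0,"hand": 0.6},{"dx": 0,"dy": 0,"dz": 0,"rx": 0,"ry": 0,"rz": 0,"hand": 1},{"dx": 0,"dy": 0,"dz": 0,"rx": 0,"ry": 0,"rz": 0,"hand": 1},{"dx": 0,"dy": 0,"dz": 0,"rx": 0,"ry": 0,"rz": 0,"hand": 1}])

```text
clock: 21.12
eef_pos: [0.6391, -0.2485, -0.0001]
orientation: [3.136, -0.003, 0.49]
wrist_force: [0.2, -0.5, 0.2]
opening: 0.0171
```

>>> carry_out(increments=[{"dx": 0,"dy": 0,"dz": 0,"rx": 0,"ry": 0,"rz": 0,"hand": 1},{"dx": 0,"dy": 0,"dz": 1,"rx": 0,"ry": 0,"rz": 0,"hand": 1},{"dx": 0,"dy": 0,"dz": 1.5,"rx": 0,"ry": 0,"rz": 0,"hand": 1},{"dx": 0,"dy": 0,"dz": 0,"rx": 0,"ry": 0,"rz": 0,"hand": 1}])

```text
clock: 21.62
eef_pos: [0.6394, -0.2487, 0.0272]
orientation: [3.135, -0.004, 0.491]
wrist_force: [-0.7, -1.1, -0.7]
opening: 0.0168
```

Run:
```python
from h import *
o,im=shot('wrist','w27.png')
print(o['eef_pos'],level(o),o['opening'],o['wrist_force'])
show('w27c.png',im,(160,150,350,310),4)
o,im=shot('scene','s27.png')
show('s27c.png',im,(300,160,400,260),6)
```

```text
[ 0.63943584 -0.24868955  0.02722253] [0.22373757 0.35916847 0.        ] 0.016833387530217864 [-0.68417394 -1.13931194 -0.72764071]
```

View pics/w27c.png

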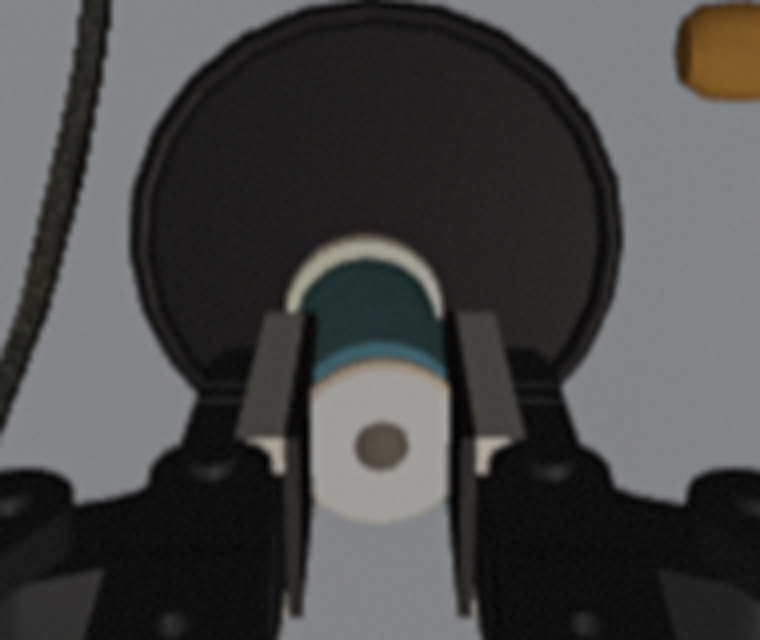

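View pics/s27c.png

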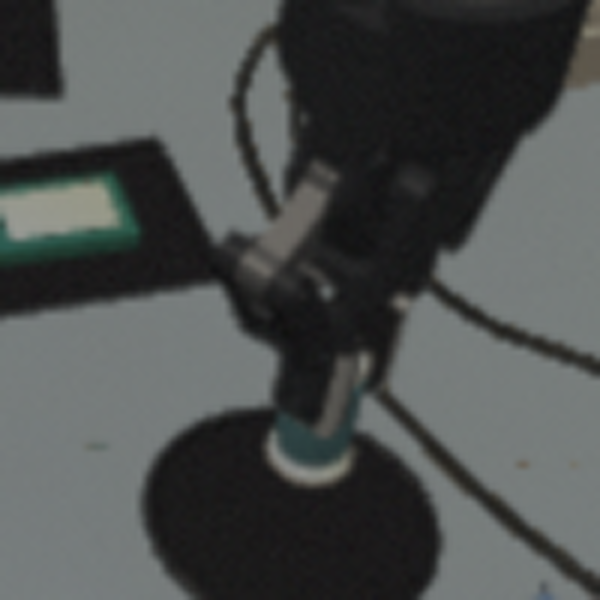

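>>> carry_out(increments=[{"dx": -1.5,"dy": -0.5,"dz": 0.5,"rx": 0.2,"ry": 0.3,"rz": 0,"hand": 1},{"dx": -3,"dy": -1,"dz": 0.5,"rx": 0,"ry": 0,"rz": 0,"hand": 1},{"dx": -4,"dy": -1,"dz": 0,"rx": 0,"ry": 0,"rz": 0,"hand": 1},{"dx": -4,"dy": -0.5,"dz": 0,"rx": 0,"ry": 0,"rz": 0,"hand": 1},{"dx": -4,"dy": 0,"dz": 0,"rx": 0,"ry": 0,"rz": 0,"hand": 1}])

```text
clock: 22.35
eef_pos: [0.4666, -0.2794, 0.0354]
orientation: [-3.14, 0.003, 0.492]
wrist_force: [0.2, 0.2, -0.5]
opening: 0.0166
```

>>> carry_out(increments=[{"dx": -3.5,"dy": 0.5,"dz": 0,"rx": 0,"ry": 0,"rz": 0,"hand": 1},{"dx": -3,"dy": 0.5,"dz": 0,"rx": 0,"ry": 0,"rz": 0,"hand": 1},{"dx": -1.8,"dy": 0.4,"dz": 0,"rx": 0,"ry": 0,"rz": 0,"hand": 1},{"dx": 0,"dy": 0,"dz": 0,"rx": 0,"ry": 0,"rz": 0,"hand": 1}])

```text
clock: 22.85
eef_pos: [0.3735, -0.2637, 0.0354]
orientation: [-3.136, 0.006, 0.486]
wrist_force: [0.9, 0.2, -0.4]
opening: 0.017
```

Run:
```python
from h import *
o,im=shot('wrist','w28.png')
print(o['eef_pos'],o['orientation'],level(o),o['opening'],o['wrist_force'])
print('spool',world(im,[(255.5,261.5)],.049+o['eef_pos'][2]+.0005,o))
```

```text
[ 0.37349773 -0.26373342  0.03539581] [-3.13564903  0.00594604  0.48630141] [-0.14184483 -0.46033547 -0.        ] 0.016980832385593288 [ 0.87111294  0.19950353 -0.4480508 ]
spool [[ 0.37243617 -0.26430082]]
```

View pics/w28.png

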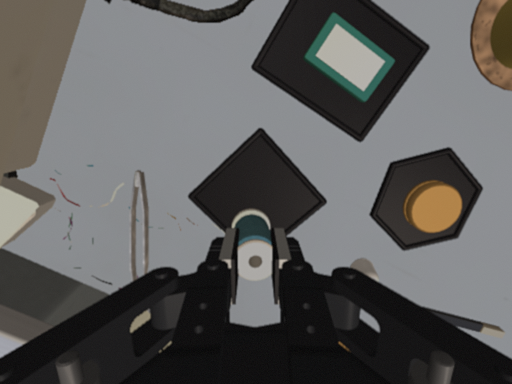

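>>> carry_out(increments=[{"dx": 0.8,"dy": 0.2,"dz": -1,"rx": -0.1,"ry": -0.4,"rz": 0,"hand": 1},{"dx": 0,"dy": 0,"dz": -1,"rx": 0,"ry": 0,"rz": 0,"hand": 1},{"dx": 0,"dy": 0,"dz": -0.4,"rx": 0,"ry": 0,"rz": 0,"hand": 1},{"dx": 0,"dy": 0,"dz": 0,"rx": 0,"ry": 0,"rz": 0,"hand": 1}])

```text
clock: 23.4
eef_pos: [0.3854, -0.2629, 0.0094]
orientation: [3.14, -0.001, 0.488]
wrist_force: [-0.0, 0.0, -0.5]
opening: 0.017
```

Run:
```python
from h import *
o,im=shot('wrist','w29.png')
print(o['eef_pos'],o['orientation'],level(o),o['opening'],o['wrist_force'])
print('spool',world(im,[(255.5,261.5)],.049+o['eef_pos'][2]+.0005,o))
show('w29c.png',im,(160,120,350,310),4)
o,im=shot('scene','s29.png')
show('s29c.png',im,(250,110,340,200),7)
```

```text
[ 0.38536049 -0.26293793  0.00939659] [ 3.14016712e+00 -9.74984970e-04  4.88478897e-01] [0.04590922 0.08765878 0.        ] 0.016959079350681704 [-0.01998791  0.01293726 -0.45162191]
spool [[ 0.38382868 -0.2633419 ]]
```

View pics/w29c.png

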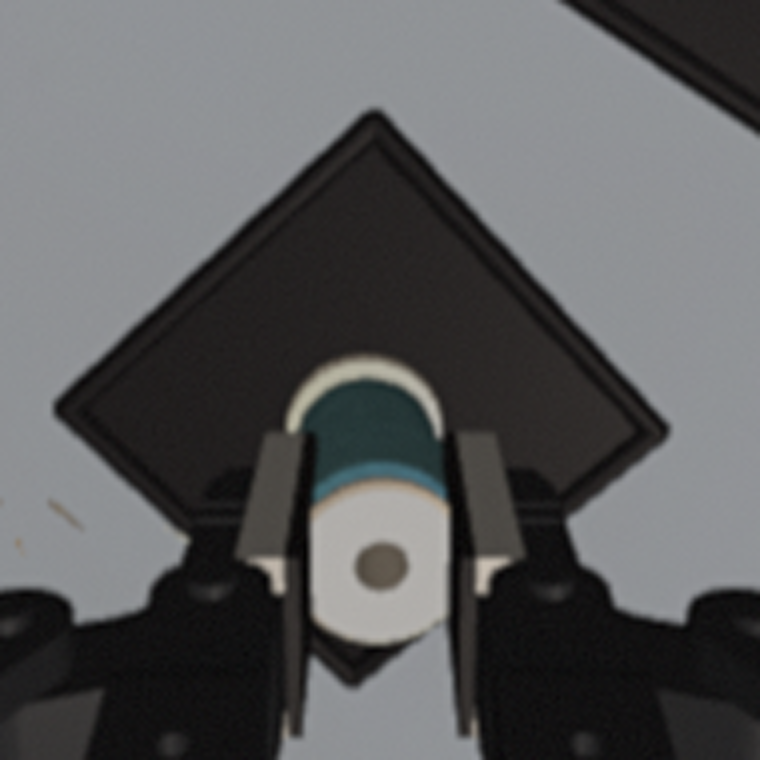

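View pics/s29c.png

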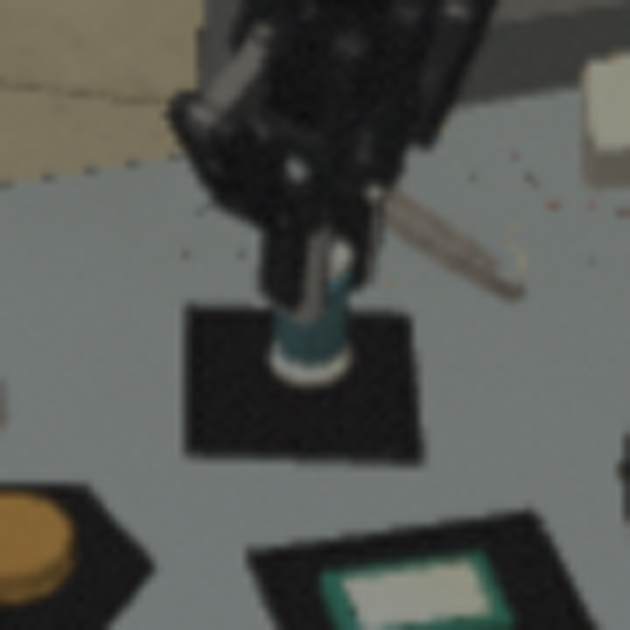

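>>> carry_out(increments=[{"dx": -0.3,"dy": 0,"dz": -0.5,"rx": 0,"ry": 0,"rz": 0,"hand": 1},{"dx": 0,"dy": 0,"dz": -0.3,"rx": 0,"ry": 0,"rz": 0,"hand": 1},{"dx": 0,"dy": 0,"dz": 0,"rx": 0,"ry": 0,"rz": 0,"hand": 1}])

```text
clock: 23.88
eef_pos: [0.3824, -0.2634, 0.0017]
orientation: [3.139, -0.001, 0.488]
wrist_force: [-0.7, -0.3, -0.9]
opening: 0.0166
```

Run:
```python
from h import *
o,im=shot('scene','s30.png')
print(o['eef_pos'],o['wrist_force'],level(o))
show('s30c.png',im,(250,110,340,200),7)
```

```text
[ 0.38236903 -0.26343181  0.00167772] [-0.72275245 -0.31992175 -0.858428  ] [0.10197386 0.14243959 0.        ]
```

View pics/s30c.png

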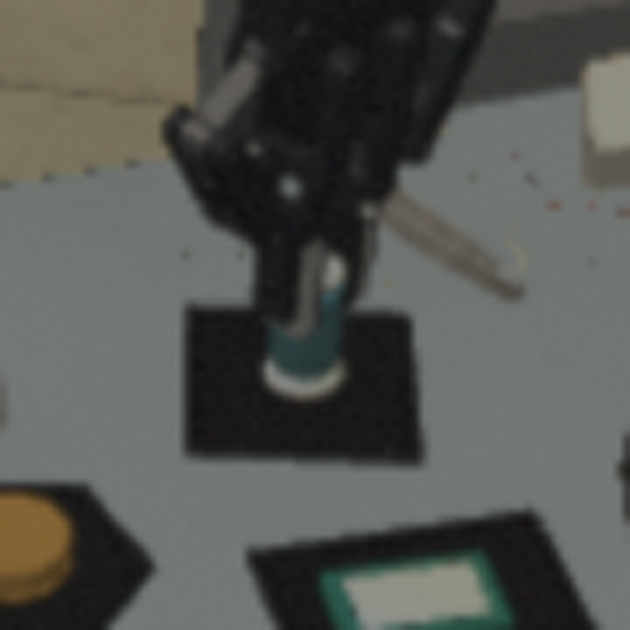

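>>> carry_out(increments=[{"dx": 0,"dy": 0,"dz": -0.15,"rx": 0,"ry": 0,"rz": 0,"hand": 1},{"dx": 0,"dy": 0,"dz": 0,"rx": 0,"ry": 0,"rz": 0,"hand": 1}])

```text
clock: 24.18
eef_pos: [0.3825, -0.2636, 0.0004]
orientation: [3.138, -0.001, 0.488]
wrist_force: [0.1, -0.7, -0.5]
opening: 0.0169
```

>>> carry_out(increments=[{"dx": 0,"dy": 0,"dz": -0.15,"rx": 0,"ry": 0,"rz": 0,"hand": 1},{"dx": 0,"dy": 0,"dz": 0,"rx": 0,"ry": 0,"rz": 0,"hand": 1}])

```text
clock: 24.42
eef_pos: [0.3829, -0.2638, -0.0007]
orientation: [3.138, -0.002, 0.488]
wrist_force: [0.5, 1.1, 1.9]
opening: 0.0174
```

>>> carry_out(increments=[{"dx": 0,"dy": 0,"dz": 0,"rx": 0,"ry": 0,"rz": 0,"hand": 0.6},{"dx": 0,"dy": 0,"dz": 0,"rx": 0,"ry": 0,"rz": 0,"hand": 0.4},{"dx": 0,"dy": 0,"dz": 0,"rx": 0,"ry": 0,"rz": 0,"hand": 0.4},{"dx": 0,"dy": 0,"dz": 1.5,"rx": 0,"ry": 0,"rz": 0,"hand": 0.3},{"dx": 0,"dy": 0,"dz": 4,"rx": 0,"ry": 0,"rz": 0,"hand": 0.2}])

```text
clock: 25.05
eef_pos: [0.3807, -0.2619, 0.0526]
orientation: [-3.139, 0.0, 0.488]
wrist_force: [0.5, -0.4, -0.7]
opening: 0.0683
```

>>> carry_out(increments=[{"dx": 0,"dy": 0,"dz": 4,"rx": 0,"ry": 0,"rz": 0,"hand": 0},{"dx": 0,"dy": 0,"dz": 0,"rx": 0,"ry": 0,"rz": 0,"hand": 0}])

```text
clock: 25.3
eef_pos: [0.3821, -0.2632, 0.096]
orientation: [3.14, -0.001, 0.488]
wrist_force: [-0.6, -0.2, 0.5]
opening: 0.0854
```

Run:
```python
from h import *
o,im=shot('wrist','w31.png')
print(o['eef_pos'],o['orientation'],level(o),o['opening'])
print('spool')
```

```text
[ 0.38213363 -0.26320429  0.09600551] [ 3.13950618e+00 -1.19161606e-03  4.88056658e-01] [0.07357388 0.11635941 0.        ] 0.08541438593873507
spool
```

View pics/w31.png

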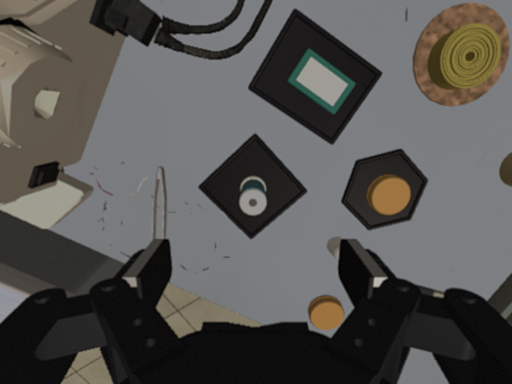

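Run:
```python
from h import *
o=robot.get_obs();im=robot.get_image('wrist')
print(o['eef_pos'],'tape',world(im,[(470,56)],.023,o),'spool',world(im,[(252.5,202)],.049,o),'sq',world(im,[(254,135),(306,189),(253,238),(200,186)],.004,o).mean(0))
```

```text
[ 0.38118743 -0.26233283  0.09453207] tape [[ 0.56361956 -0.3611911 ]] spool [[ 0.37962371 -0.26030878]] sq [ 0.37953746 -0.26081323]
```

>>> carry_out(increments=[{"dx": 3,"dy": -1.5,"dz": 0,"rx": 0,"ry": 0,"rz": 0,"hand": 0},{"dx": 4.5,"dy": -2.5,"dz": 0,"rx": 0,"ry": 0,"rz": 0,"hand": 0},{"dx": 4.5,"dy": -2.5,"dz": 0,"rx": 0,"ry": 0,"rz": 0,"hand": 0},{"dx": 3.5,"dy": -2,"dz": -1,"rx": 0,"ry": 0,"rz": 0,"hand": 0},{"dx": 1.5,"dy": -1,"dz": -2,"rx": 0,"ry": 0,"rz": 0,"hand": 0}])

```text
clock: 26.02
eef_pos: [0.5506, -0.3554, 0.0552]
orientation: [-3.129, 0.005, 0.487]
wrist_force: [0.2, -0.6, 0.2]
opening: 0.0853
```

>>> carry_out(increments=[{"dx": 0,"dy": 0,"dz": -2,"rx": 0,"ry": 0,"rz": 0,"hand": 0},{"dx": 0,"dy": 0,"dz": 0,"rx": 0,"ry": 0,"rz": 0,"hand": 0}])

```text
clock: 26.28
eef_pos: [0.5487, -0.3536, 0.0281]
orientation: [-3.121, 0.008, 0.487]
wrist_force: [0.3, 0.7, -0.0]
opening: 0.0855
```

Run:
```python
from h import *
o,im=shot('wrist','w32.png')
print(o['eef_pos'],o['orientation'],level(o),o['opening'])
```

```text
[ 0.54865627 -0.35363753  0.02812227] [-3.12094688  0.0080006   0.48727384] [-0.83058125 -0.95878188 -0.        ] 0.08548887952188887
```

View pics/w32.png

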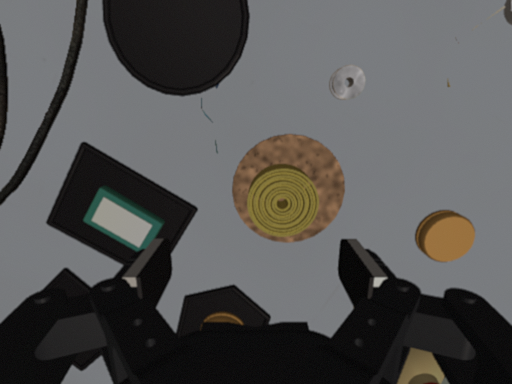

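Run:
```python
from h import *
o=robot.get_obs();im=robot.get_image('wrist')
print(o['eef_pos'],'tape',world(im,[(282,203)],.023,o),level(o))
```

```text
[ 0.54924476 -0.3541247   0.02926202] tape [[ 0.56770634 -0.36442744]] [-0.76752223 -0.88017775 -0.        ]
```

>>> carry_out(increments=[{"dx": 1.7,"dy": -1.0,"dz": 0,"rx": -0.8,"ry": -0.9,"rz": 0,"hand": 0},{"dx": 0,"dy": 0,"dz": -1.5,"rx": 0,"ry": 0,"rz": 0,"hand": 0},{"dx": 0,"dy": 0,"dz": 0,"rx": 0,"ry": 0,"rz": 0,"hand": 0}])

```text
clock: 26.75
eef_pos: [0.5691, -0.3662, 0.0169]
orientation: [3.134, -0.003, 0.487]
wrist_force: [-0.7, 0.3, -0.6]
opening: 0.0859
```

Run:
```python
from h import *
o,im=shot('wrist','w33.png')
print(o['eef_pos'],level(o))
```

```text
[ 0.56909092 -0.36623477  0.01688322] [0.29450978 0.33888858 0.        ]
```

View pics/w33.png

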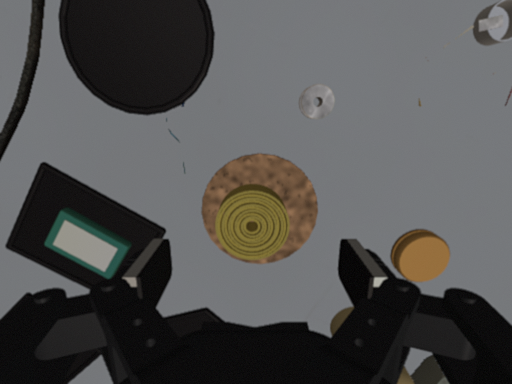

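>>> carry_out(increments=[{"dx": -0.1,"dy": 0.1,"dz": -1.5,"rx": 0.3,"ry": 0.3,"rz": 0,"hand": 0},{"dx": 0,"dy": 0,"dz": -1.5,"rx": 0,"ry": 0,"rz": 0,"hand": 0.1},{"dx": 0,"dy": 0,"dz": -0.7,"rx": 0,"ry": 0,"rz": 0,"hand": 0.2},{"dx": 0,"dy": 0,"dz": 0,"rx": 0,"ry": 0,"rz": 0,"hand": 0.2}])

```text
clock: 27.3
eef_pos: [0.5681, -0.3653, -0.0221]
orientation: [3.141, -0.001, 0.487]
wrist_force: [0.1, -0.5, 0.2]
opening: 0.0686
```

>>> carry_out(increments=[{"dx": 0,"dy": 0,"dz": -0.2,"rx": 0,"ry": 0,"rz": 0,"hand": 0.4},{"dx": 0,"dy": 0,"dz": 0,"rx": 0,"ry": 0,"rz": 0,"hand": 1},{"dx": 0,"dy": 0,"dz": 0,"rx": 0,"ry": 0,"rz": 0,"hand": 1},{"dx": 0,"dy": 0,"dz": 0,"rx": 0,"ry": 0,"rz": 0,"hand": 1}])

```text
clock: 27.8
eef_pos: [0.5688, -0.3659, -0.023]
orientation: [3.139, -0.002, 0.487]
wrist_force: [0.0, 0.1, -1.3]
opening: 0.0464
```

>>> carry_out(increments=[{"dx": 0,"dy": 0,"dz": 1,"rx": 0,"ry": 0,"rz": 0,"hand": 1},{"dx": 0,"dy": 0,"dz": 1.5,"rx": 0,"ry": 0,"rz": 0,"hand": 1},{"dx": 0,"dy": 0,"dz": 0,"rx": 0,"ry": 0,"rz": 0,"hand": 1}])

```text
clock: 28.18
eef_pos: [0.5693, -0.3663, 0.0044]
orientation: [3.138, -0.002, 0.487]
wrist_force: [-0.2, -0.1, 0.2]
opening: 0.0463
```

Run:
```python
from h import *
o,im=shot('wrist','w34.png')
print(o['eef_pos'],o['opening'],level(o))
```

```text
[ 0.56927552 -0.36626532  0.00438448] 0.04634852978190469 [0.11356343 0.19499024 0.        ]
```

View pics/w34.png

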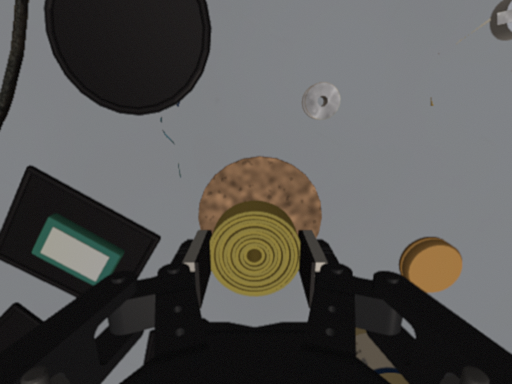

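>>> carry_out(increments=[{"dx": 1.2,"dy": 2,"dz": 0.3,"rx": 0,"ry": 0,"rz": 0,"hand": 1},{"dx": 2.3,"dy": 3.8,"dz": 0,"rx": 0,"ry": 0,"rz": 0,"hand": 1},{"dx": 2,"dy": 3.5,"dz": 0,"rx": 0,"ry": 0,"rz": 0,"hand": 1},{"dx": 1,"dy": 1.6,"dz": 0,"rx": 0,"ry": 0,"rz": 0,"hand": 1},{"dx": 0,"dy": 0,"dz": 0,"rx": 0,"ry": 0,"rz": 0,"hand": 1}])

```text
clock: 28.85
eef_pos: [0.6362, -0.2502, 0.0063]
orientation: [3.141, -0.002, 0.487]
wrist_force: [-0.2, -0.1, -0.3]
opening: 0.0465
```

Run:
```python
from h import *
o,im=shot('wrist','w35.png')
print(o['eef_pos'],o['opening'],level(o))
print('tape',world(im,[(254,255)],.023+o['eef_pos'][2]+.023,o))
```

```text
[ 0.63616335 -0.25019707  0.00625608] 0.04649935501771473 [-0.00457125  0.11835275  0.        ]
tape [[ 0.63579623 -0.24915199]]
```

View pics/w35.png

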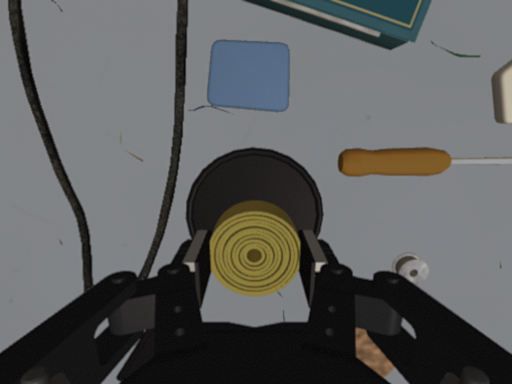

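>>> carry_out(increments=[{"dx": 0.3,"dy": 0.1,"dz": -1,"rx": 0,"ry": 0,"rz": 0,"hand": 1},{"dx": 0,"dy": 0,"dz": -1,"rx": 0,"ry": 0,"rz": 0,"hand": 1},{"dx": 0,"dy": 0,"dz": -0.5,"rx": 0,"ry": 0,"rz": 0,"hand": 1},{"dx": 0,"dy": 0,"dz": 0,"rx": 0,"ry": 0,"rz": 0,"hand": 1}])

```text
clock: 29.4
eef_pos: [0.6364, -0.2535, -0.0217]
orientation: [-3.141, 0.0, 0.481]
wrist_force: [-0.0, -0.3, -0.6]
opening: 0.0465
```

Run:
```python
from h import *
o,im=shot('wrist','w36.png')
print(o['eef_pos'],o['opening'],level(o),o['wrist_force'])
print('tape',world(im,[(254,255)],.023+o['eef_pos'][2]+.023,o))
o,im=shot('scene','s36.png');show('s36c.png',im,(300,180,400,280),6)
```

```text
[ 0.63636089 -0.25347383 -0.02168087] 0.04646221676773754 [ 0.00052236 -0.01527111  0.        ] [-0.01053408 -0.25041684 -0.56124195]
tape [[ 0.6361013  -0.25242059]]
```

View pics/s36c.png

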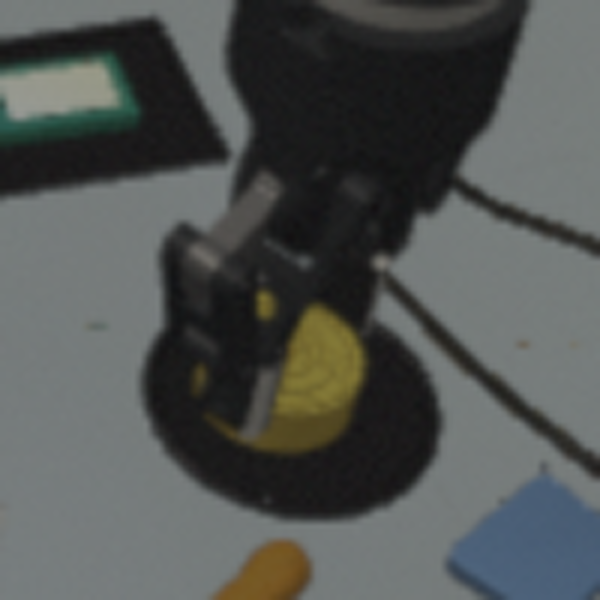

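View pics/w36.png

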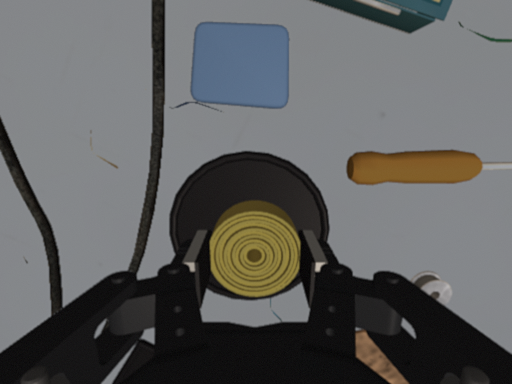

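>>> carry_out(increments=[{"dx": 0.3,"dy": 0.4,"dz": -0.1,"rx": 0,"ry": 0,"rz": 0,"hand": 1},{"dx": 0,"dy": 0,"dz": 0,"rx": 0,"ry": 0,"rz": 0,"hand": 1}])

```text
clock: 29.75
eef_pos: [0.6406, -0.2495, -0.0214]
orientation: [3.14, -0.001, 0.481]
wrist_force: [-0.8, -0.3, -0.8]
opening: 0.046
```

>>> carry_out(increments=[{"dx": 0,"dy": 0,"dz": 0,"rx": 0,"ry": 0,"rz": 0,"hand": 0.25},{"dx": 0,"dy": 0,"dz": 0,"rx": 0,"ry": 0,"rz": 0,"hand": 0.15},{"dx": 0,"dy": 0,"dz": 0,"rx": 0,"ry": 0,"rz": 0,"hand": 0.1},{"dx": 0,"dy": 0,"dz": 2,"rx": 0,"ry": 0,"rz": 0,"hand": 0},{"dx": 0,"dy": 0,"dz": 4,"rx": 0,"ry": 0,"rz": 0,"hand": 0}])

```text
clock: 30.38
eef_pos: [0.6385, -0.2482, 0.0385]
orientation: [-3.139, 0.002, 0.482]
wrist_force: [-0.9, 0.1, 0.0]
opening: 0.0857
```

>>> carry_out(increments=[{"dx": -2,"dy": -2,"dz": 4,"rx": 0,"ry": 0,"rz": 0,"hand": 0},{"dx": -2,"dy": -2,"dz": 4,"rx": 0,"ry": 0,"rz": 0,"hand": 0},{"dx": 0,"dy": 0,"dz": 0,"rx": 0,"ry": 0,"rz": 0,"hand": 0}])

```text
clock: 30.75
eef_pos: [0.6009, -0.2908, 0.1296]
orientation: [3.135, -0.004, 0.483]
wrist_force: [0.4, 0.2, -0.1]
opening: 0.0851
```

Run:
```python
from h import *
o,im=shot('wrist','w37.png')
print(o['eef_pos'],o['opening'],level(o))
o,im=shot('scene','s37.png')
```

```text
[ 0.60091349 -0.29078537  0.12962831] 0.08512389434311408 [0.25948797 0.36937281 0.        ]
```

View pics/w37.png

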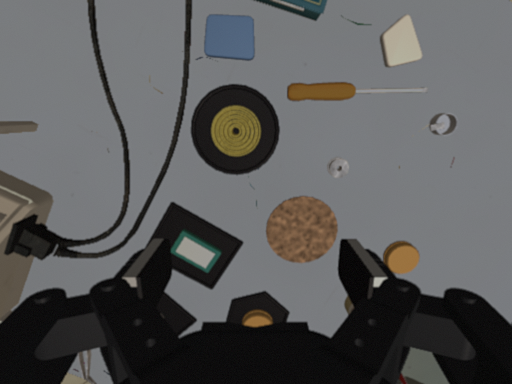

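View pics/s37.png

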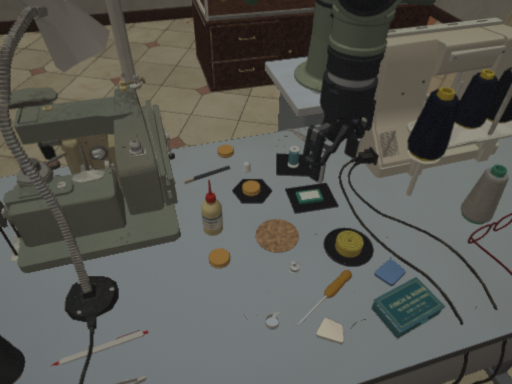

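>>> carry_out(increments=[{"dx": -4,"dy": 0,"dz": 3,"rx": 0,"ry": 0,"rz": 0,"hand": 0},{"dx": -5,"dy": 0,"dz": 3,"rx": 0,"ry": 0,"rz": 0,"hand": 0},{"dx": -5,"dy": 0,"dz": 1,"rx": 0,"ry": 0,"rz": 0,"hand": 0},{"dx": -5,"dy": -1,"dz": 0,"rx": 0,"ry": 0,"rz": 0,"hand": 0},{"dx": -5,"dy": -2,"dz": 0,"rx": 0,"ry": 0,"rz": 0,"hand": 0}])

```text
clock: 31.48
eef_pos: [0.355, -0.3121, 0.19]
orientation: [-3.133, 0.003, 0.496]
wrist_force: [-0.9, -0.0, 0.1]
opening: 0.0854
```

>>> carry_out(increments=[{"dx": -4,"dy": -4,"dz": 0,"rx": 0,"ry": 0,"rz": 0,"hand": 0},{"dx": -4,"dy": -4,"dz": 0,"rx": 0,"ry": 0,"rz": 0,"hand": 0},{"dx": -3,"dy": -4,"dz": 0,"rx": 0,"ry": 0,"rz": 0,"hand": 0},{"dx": -2,"dy": -4,"dz": 0,"rx": 0,"ry": 0,"rz": 0,"hand": 0},{"dx": 0,"dy": 0,"dz": 0,"rx": 0,"ry": 0,"rz": 0,"hand": 0}])

```text
clock: 32.1
eef_pos: [0.2189, -0.4716, 0.1856]
orientation: [-3.124, 0.001, 0.497]
wrist_force: [0.2, 0.8, -0.0]
opening: 0.0854
```

Run:
```python
from h import *
o,im=shot('top','t38.png')
print(o['clock'],o['eef_pos'])
v=im['pixels'].max(2)
def seg(c,rad,z,n,th=62):
    m=(v>th).astype(np.uint8); k=np.zeros_like(m);cv2.circle(k,c,rad,1,-1)
    ct,_=cv2.findContours(m&k,cv2.RETR_EXTERNAL,cv2.CHAIN_APPROX_NONE);ct=max(ct,key=cv2.contourArea)[:,0]
    print(n,cv2.minAreaRect((world(im,ct,z)*1000).astype(np.float32)))
seg((184,95),17,.023,'tape round 637.4,-250.2');seg((248,194),17,.016,'wax hex 438.7,-380.3');seg((192,166),18,.012,'needle oblong 494.1,-266 / 85.7')
show('t38c.png',im,(140,60,335,260),4)
```

```text
32.1 [ 0.21888683 -0.47164731  0.18555716]
tape round 637.4,-250.2 ((637.4071655273438, -252.67123413085938), (52.81755447387695, 48.89773941040039), 44.48997497558594)
wax hex 438.7,-380.3 ((437.7379455566406, -383.25372314453125), (37.194557189941406, 35.23322296142578), 89.58244323730469)
needle oblong 494.1,-266 / 85.7 ((494.2137145996094, -271.2897644042969), (51.88444900512695, 31.433414459228516), 84.2396469116211)
```

View pics/t38c.png

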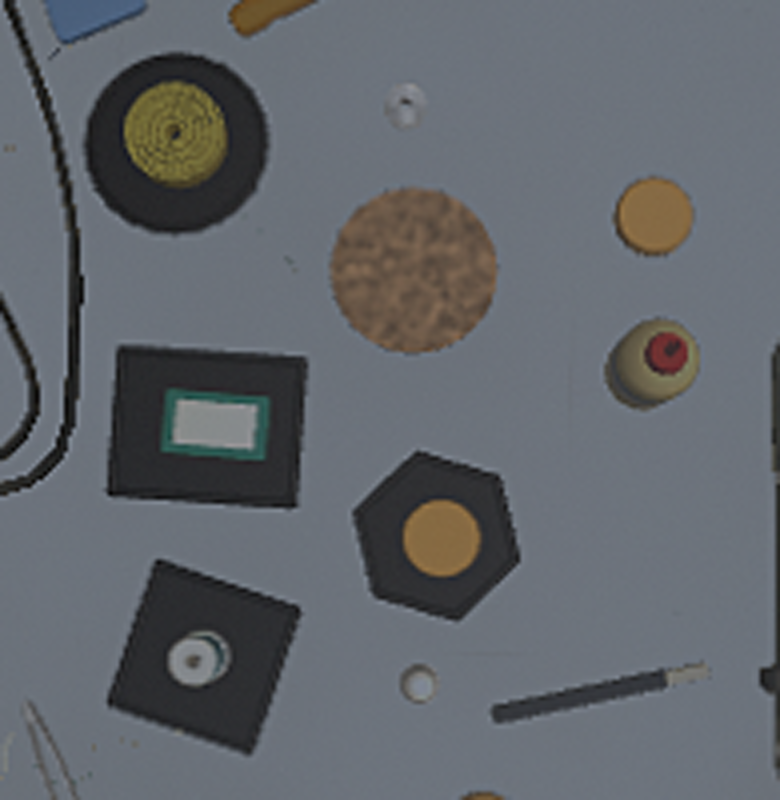

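```bash
python3 -c "
from plant import robot
print(robot.hand_in())"
```

```text
the job is handed in; nothing more can be done
None
```

All four notions are in their own trays and the job is handed in, at about 32 s of the 125 s allowed. No verdict was reported back. I parked the tape measure on the cork mat, moved the needle case, wax and spool into their trays, then put the tape measure in the round tray. For the wax I took the look-alike farthest to the robot's left.

The last overhead picture, taken with the arm backed away, showed:

| Notion | Tray | Distance from tray centre |
|---|---|---|
| Tape measure | round | about 3 mm |
| Wax | six-sided | about 3 mm |
| Needle case | oblong, within about 2° of lengthwise | about 5 mm |
| Spool, standing | square | about 1 mm (measured earlier with the wrist camera; the overhead view agreed by eye) |

All are inside the 13 mm limit. The oil bottle is standing and looks unmoved in the picture; I did not measure its position again.

**Fingertips:** The cameras put the real fingertips about 33 mm short of the reported TCP. The first close passed above the tape measure without touching it. After that I corrected every grasp height from the pictures, down to reported heights of about -0.025 m.

**Readings that disagreed:**
- Positions from the wrist and overhead cameras differed by 2 to 4 mm.
- The gripper opening read 3 to 5 mm under the true width of whatever it held.

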